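# Close up a watch pressure tester

### The arm

A 7-joint arm with a two-finger parallel gripper is mounted at the origin on a cart in front of the work surface, level with it; the furniture and walls round the work are solid. World frame = base frame: x ahead of the robot, y to its left, z up, the work surface at z = 0. Lengths are in m, angles in degrees, forces in N, time in s.
With the tool pointing down it reaches from about 0.4 to 0.85 m from the base axis. Payload 6.9 kg.
Tool frame: the origin (TCP) lies on the centre line of the jaws, within the pads' length; the fingertips stand 11 mm ahead of it and the grasp point (between the pads) lies 8 mm behind it; z points along the fingers, y is the line along which they close (so a half turn about z gives the same grasp; the last joint's range is limited). The gripper opens to 85 mm and grips with 20 to 120 N. Pads are 22 mm wide; open, the fingers measure 114 mm over their backs; the gripper's body (76 mm by 85 mm) begins 54 mm behind the grasp point. The pads swing forward as they close: fully open they stand 13 mm farther back than shut.
Start: joints at [75.487, 29.078, -13.613, 85.955, 7.202, 65.827, -8.869], TCP at [0.219, -0.585, 0.242] pointing down, gripper open.
Joint ranges: [-176.47, 176.47], [-13.61, 117.27], [-81.72, 77.17], [0.22, 143.17], [-87.28, 267.28], [10, 112.55], [-165.47, 165.47]. Speed limits (degrees/s): [136.94, 136.94, 180, 180, 180, 180, 180].

### API

Orientations are given as [roll, pitch, yaw] about the fixed x, y, z axes, in that order (R = Rz(yaw) Ry(pitch) Rx(roll)).
In Python, from rig import r, optics, workorder gives the robot as it stands.
- The arm moves only by the tool drive_tool, never from a script. Its argument "plan" is a list of rows, each a list of 5 numbers: the shift along the tool's x, y, z in mm, then the turn about the tool's z in degrees, then the opening, from 0 (shut) to 1 (fully open). A call has 1 to 10 rows; each row is the pose to reach, as a shift and turn from the pose commanded when the call began, along the tool's axes at that moment; what a row does not reach only later rows make up. A row lasts 1/10 s, in which the tool goes at most 50 mm and 8.59 degrees, less where a joint would pass 70% of its speed; a pose out of reach is approached as far as the arm can. A call with a gripper value outside its range is refused whole. The fingers move at their own pace and stop on an object; the grip force is fixed at half the most. Time passes only in rows, so rows that repeat a pose let the fingers close. It gives the time, the measured TCP pose, the force, the opening and the grip force at its end, in the units of the state.
- r.state(): the state, without advancing time (a new reading comes with each control period).
- optics.get_image(name): name is "scene" or "top" or "wrist"; returns the picture (480x640x3 uint8, blue, green, red); there is no depth.
- optics.get_calibration(name): a dict with "mtx" (3x3 intrinsics, pixels), "R" (3x3) and "t" (3): a world point X has camera coordinates R X + t. Camera axes: x right, y down, z forward; pixel columns grow to the right and rows downward; lengths in m; the calibration is good to about 2 mm. A picture is of the moment at which its call begins: read the wrist's pose just before it. get_calibration takes no time and is no camera call; for the wrist camera it gives the pose at the moment of the call.
- workorder.finish_job(): hands the job in; it is judged then, once.
The state is a dict: "time_s": time; "joints": joint angles; "joint_velocities": joint speeds; "effort": joint torques, N m; "tcp_pos": TCP position; "eef_rot": TCP orientation; "force": force on the tool from outside, world axes, zero at the start; "wrist_torque": the same for the moment, N m; "finger_gap": finger opening in m; "grasp_force": force on a finger pad.
Only numpy, scipy, OpenCV 4.12 (cv2) and the standard library are available. Lean on these libraries where they do the work, as an engineer would, in place of code of your own. Each camera call takes 0.05 s, during which the arm holds its last target. There are 200 camera calls.

### The job

Get the pressure tester ready: open its vent valve all the way and put every watch case that lies on the bench into the tester's pot. With the vent still open screw the pot's lid on: set it on the neck, turn it backward (counter-clockwise from above) until you feel it drop into the start of the thread, then forward (clockwise) until it is fully home; last, close the vent valve all the way. Leave the other things on the bench where they are.

Things in the scene. Friction and masses are not known exactly. Their poses are not given: they have to be found in the camera images.
- tester: pressure tester, fixed: dark steel plate 128 mm (x) by 236 mm (y), 10 mm thick, carrying an open round aluminium pot (86 mm wide and 26 mm deep inside, floor at z 20 mm, rim at z 46 mm) and, to its -y side, a brass pipe with the vent valve. Origin: on the pot's axis at bench height, z up. The valve's vertical axis stands at x 0, y -125 mm in this frame.
- pot_rim (a point): centre of the pot's mouth, level with its rim, 46 mm above the bench. The neck is 94 mm wide outside, 103 mm over the four short helical ribs (right-handed thread with four starts, evenly spaced) just below the rim. Where the starts lie round the neck is not known.
- vent (a joint): vent valve, hinge about the vertical: 0 = closed (lever points along the tester's -x), 1.57 rad = fully open (lever along the tester's -y, in line with the pipe, away from the pot). Opening turns it counter-clockwise seen from above. Stops at both ends; steady friction of about 0.05 N m; it stays where it is left.
- vent_grip (a point): point on the vent valve's lever, 40 mm out from the valve's axis, half-way up the lever, 50 mm above the bench. The lever is a dark steel bar, 10 mm wide, 12 mm tall, that reaches 64 mm out from the axis. x points along the lever toward the axis, y across it.
- lid_bar (a point): centre of the black grip bar on the lid: 54 mm along x, 14 mm thick along y, 28 mm tall. It stands on the round aluminium lid, 112 mm across and 18 mm high; this point is 32 mm above the lid's lower edge, the bar's top 46 mm. About 0.22 kg. Its heading on the pot does not matter. Turned by a loosely held bar, the lid sinks by its own weight.
- lid_edge (a point): centre of the lid's lower edge (same axes as the bar). Four pins inside the skirt fit the neck with 1.5 mm play. Depth below pot_rim, lid level on the neck: 3 to 9 mm with pins on top of the ribs (clockwise meets a stop; up to 70 deg counter-clockwise climbs up to 4 mm, then drops 6 mm); 10 to 12 mm dropped into the start; 14 mm home, 45 to 75 deg clockwise from the drop, where it gets stiff.
- case1_mid (a point): watch case (steel, round, 32 mm across, 11 mm thick, dial on top) with strap horns at its two ends along its x axis (39 mm over the horns) and a tiny crown at the corner; grip it across y, over the plain 32 mm sides; 50 g. It lies on the bench or on the 2 mm green mat. The point is the centre of the case, 5.5 mm over its underside. It may be absent (None).
- case2_mid (a point): watch case (steel, round, 32 mm across, 11 mm thick, dial on top) with strap horns at its two ends along its x axis (39 mm over the horns) and a tiny crown at the corner; grip it across y, over the plain 32 mm sides; 50 g. It lies on the bench or on the 2 mm green mat. The point is the centre of the case, 5.5 mm over its underside. It may be absent (None).
- case3_mid (a point): watch case (steel, round, 32 mm across, 11 mm thick, dial on top) with strap horns at its two ends along its x axis (39 mm over the horns) and a tiny crown at the corner; grip it across y, over the plain 32 mm sides; 50 g. It lies on the bench or on the 2 mm green mat. The point is the centre of the case, 5.5 mm over its underside. It may be absent (None).
- eye_loupe: black eye loupe, 32 mm wide, 28 mm tall, standing on the bench; not part of the job, leave it alone. Origin at the centre of its underside.
- loupe_box: oval black case, 44 x 54 x 20 mm; leave it alone. Origin at the centre of its underside.
- tweezers: tweezers, 118 mm long along y, 28 mm tall; leave them alone. Origin at the centre of the underside.
- oil_pots: oil pot stand, 37 x 78 x 20 mm, long along y; leave it alone. Origin at the centre of its underside.
- brush: wooden dust brush, 105 mm long along y, 8 mm thick; leave it alone. Origin at the centre of its underside.
Things that resemble listed ones, but are neither listed nor needed, are in the scene too. What is shaped like the part that bears case1_mid but yellow is not meant.

How it is judged:
By the outcome, as a careful person would: the job done as asked, in the order asked, and still so for the second after the job is handed in, with the robot touching nothing.
Of case1, case2, case3 only 2 to 3 are there at a start; the rules pass over those that are not, and their reading is None.
At some moment in a run one of case1, case2, case3 may be knocked a few centimetres aside while the robot is not near it.
Once in a run the grip may slacken for a moment while it holds something.
It also fails if it takes over 208 s, if anything falls off the work surface, if the arm or the gripper's body presses on something with over 40 N, if the wrist force passes 120 N, or if a joint passes its speed limit or range.

## Working session

There is one attempt and no reset: what is moved stays moved. The work goes in short steps, Python scripts to look and compute and a tool call to move; the robot and the scene stay as the last step left them, time stands still between calls to the robot, and variables do not carry over. Pictures are saved under pics/ and viewed, at most 14 in all, crops included, and the job is handed in when it is done.

Besides the shell and the picture viewer there is one more tool, called after "Call:" as name(argument=value, ...), one argument or row to a line, values as JSON. drive_tool: Moves the arm, as the interface text tells. Its arguments: {"type":"object","properties":{"plan":{"type":"array"}},"required":["plan"]}

```bash
mkdir -p pics; ls; cat > h.py <<'E'
import numpy as np,cv2
from rig import r,optics,workorder
def px(name,X):
    c=optics.get_calibration(name);p=c['R']@np.array(X)+np.ravel(c['t']);q=c['mtx']@p;return q[:2]/q[2]
def ray(c,u,v,z):
    d=c['R'].T@(np.linalg.inv(c['mtx'])@[u,v,1]);o=-c['R'].T@np.ravel(c['t'])
    return o+d*(z-o[2])/d[2]
def at(name,u,v,z): return ray(optics.get_calibration(name),u,v,z)
def snap(name,f):
    im=optics.get_image(name);cv2.imwrite('pics/'+f,im);return im
E
python3 - <<'E'
from h import *
print(r.state())
snap('top','top1.png');snap('scene','sc1.png')
for n in('top','scene'):
    c=optics.get_calibration(n);print(n,-c['R'].T@np.ravel(c['t']),c['R'].tolist(),c['mtx'][0,0])
E
```

```text
pics
{'time_s': 0.0, 'joints': array([ 75.48782101,  29.12738233, -13.60807585,  86.00825649,
         7.20176092,  65.82571782,  -8.86969814]), 'joint_velocities': array([ 0.05382787, -0.01429924,  0.07203891, -0.02106793,  0.07560596,
       -0.03421702, -0.02318328]), 'effort': array([-6.05920263e-05, -6.20599580e+01, -2.18651041e+00, -2.49647534e+01,
        1.29144112e-02,  1.18279769e-02, -1.45710840e-05]), 'tcp_pos': array([ 0.21921508, -0.58478987,  0.24141172]), 'eef_rot': array([-1.79897385e+02,  1.73821218e-03,  2.05564438e+01]), 'force': array([ 0.81724168, -0.88315773,  0.92340251]), 'wrist_torque': array([0.01238242, 0.04068775, 0.04417812]), 'grasp_force': 0.0, 'finger_gap': 0.08511857632553475}
top [ 0.32140546 -0.19449721  1.13436884] [[-0.0175722609845855, -0.9992455651034462, -0.03463403333404815], [-0.9810134475052005, 0.02392229214165445, -0.19245867024545824], [0.19314199817194164, 0.030594518459745135, -0.9806937054872767]] 438.5356639792993
scene [ 0.05801481 -0.89748576  0.51461071] [[0.8444897309437407, -0.5355186446142352, -0.007541591417037952], [-0.2539932645020516, -0.3880598315264887, -0.8859441228109276], [0.4715130071569181, 0.7500862273273426, -0.46373067146316144]] 464.7239598005097
```

View pics/top1.png

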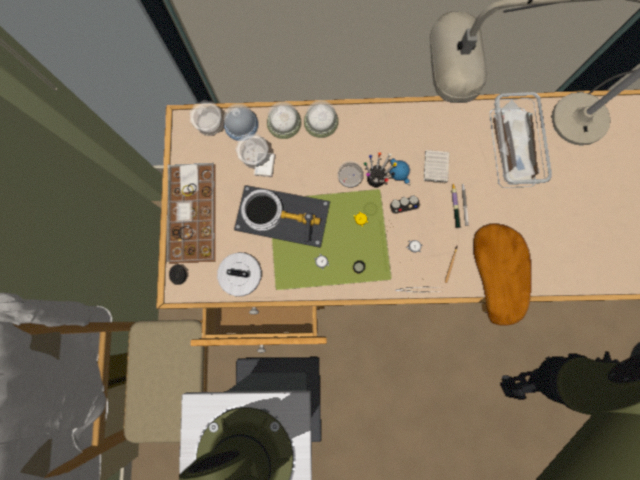

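View pics/sc1.png

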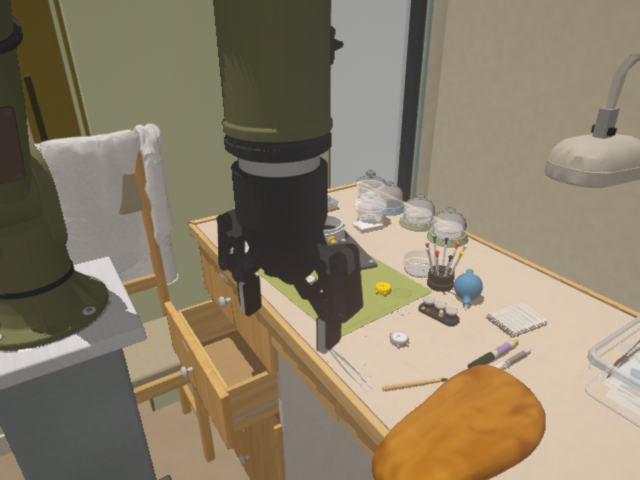

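The top view shows the pot at (262,209), the valve near (310,220), and the lid at (239,273). White discs at (321,262) and (415,246) are case candidates. The yellow one at (361,218) is excluded, and the black ring at (359,267) is probably the loupe. I'll enlarge to confirm.

```bash
python3 - <<'E'
from h import *
im=np.mean([optics.get_image('top').astype(float) for _ in range(4)],0).astype('uint8')
cv2.imwrite('pics/topavg.png',im)
cv2.imwrite('pics/c1.png',cv2.resize(im[160:310,205:405],None,fx=4,fy=4,interpolation=cv2.INTER_CUBIC))
cv2.imwrite('pics/c2.png',cv2.resize(im[160:300,330:480],None,fx=4,fy=4,interpolation=cv2.INTER_CUBIC))
for n,u,v,z in[('pot',262,209,.046),('A',321,262,.011),('B',415,246,.01),('lid',239,273,.03),('valve',310,220,.05)]:print(n,at('top',u,v,z))
E
```

```text
pot [ 0.60551099 -0.04808833  0.046     ]
A [ 0.46973013 -0.19630802  0.011     ]
B [ 0.50601754 -0.43950439  0.01      ]
lid [0.44373287 0.0123463  0.03      ]
valve [ 0.57244467 -0.17094112  0.05      ]
```

View pics/c1.png

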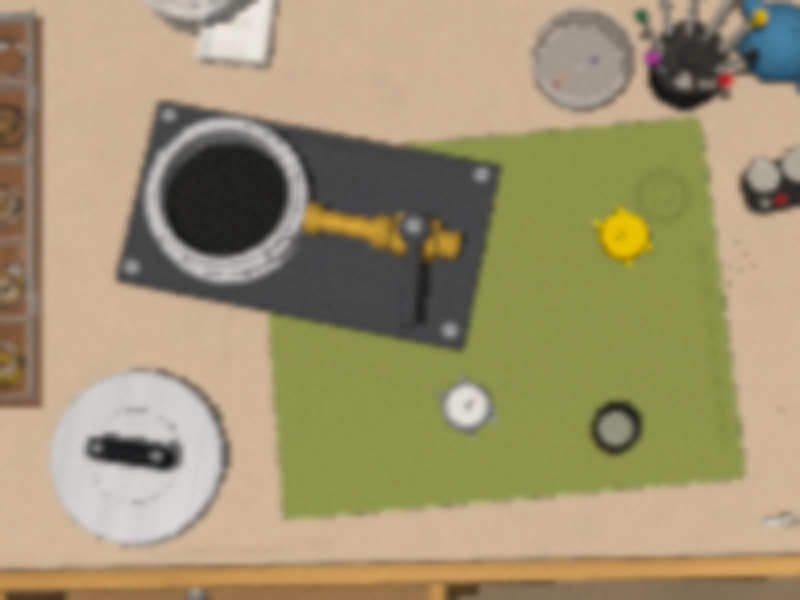

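View pics/c2.png

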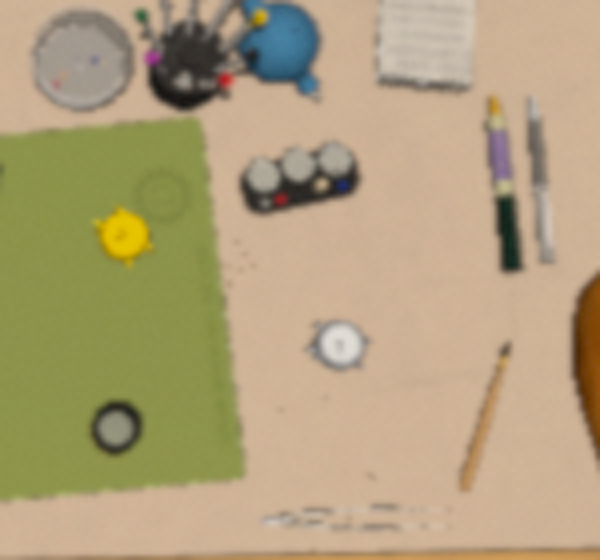

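Two real cases: A at (321.5,261) on the mat and B at (414.5,246) on the bench, both steel with white dials and horns. The yellow look-alike (361,218), the loupe (359,267), the oil pots and the tin (350,175) don't fit the description. Next I'll work out the tester pose and the lever.

```bash
cat >> h.py <<'E'
def to(x,y,z,yaw,p=True):
    "shift rows numbers from current pose to a target TCP pose, tool assumed down"
    s=r.state();y0=s['eef_rot'][2];a=np.radians(y0)
    d=np.array([x,y,z])-s['tcp_pos']
    t=(y0-yaw+180)%360-180
    return np.round([1000*(d[0]*np.cos(a)+d[1]*np.sin(a)),1000*(d[0]*np.sin(a)-d[1]*np.cos(a)),-1000*d[2],t],1)
E
python3 - <<'E'
from h import *
f=lambda u,v,z:at('top',205+u/4,160+v/4,z)
C=[f(*p,.01) for p in[(160,102),(498,165),(462,349),(118,281)]]
m=np.mean(C,0);print('plate',C,m)
d1=(C[0]+C[3]-C[1]-C[2])/2;d2=(C[0]+C[1]-C[2]-C[3])/2
print('len',np.linalg.norm(d1),np.linalg.norm(d2),'yaw',np.degrees(np.arctan2(-d1[0],d1[1])),np.degrees(np.arctan2(d2[1],d2[0])))
print('pot',f(226,200,.046));print('valve',f(414,226,.06),'tip',f(418,322,.056))
a,b=f(92,446,.046),f(178,458,.046);print('lidbar',a,b,(a+b)/2,np.degrees(np.arctan2(*(a-b)[1::-1])),'lid rim c',f(138,457,.018))
g=lambda u,v,z:at('top',330+u/4,160+v/4,z)
print('A',f(467,406,.013),'B',g(339,345,.011))
print(np.degrees(0),r.state()['time_s'])
E
```

```text
plate [array([0.68123338, 0.00273011, 0.01      ]), array([ 0.63132074, -0.22270698,  0.01      ]), array([ 0.50843817, -0.19594047,  0.01      ]), array([0.559099  , 0.02938205, 0.01      ])] [ 0.59502283 -0.09663382  0.01      ]
len 0.23092165719838673 0.12538624076964527 yaw -12.577814752822738 -12.299131518442225
pot [ 0.60289671 -0.04680427  0.046     ]
valve [ 0.57926477 -0.16755527  0.06      ] tip [ 0.51852394 -0.16880957  0.056     ]
lidbar [0.44631692 0.03710899 0.046     ] [ 0.43764424 -0.01706975  0.046     ] [0.44198058 0.01001962 0.046     ] 80.90551002818947 lid rim c [0.44182209 0.01326561 0.018     ]
A [ 0.47071819 -0.19826431  0.013     ] B [ 0.50521618 -0.43860538  0.011     ]
0.0 0.3
```

```bash
python3 - <<'E'
from h import *
print(to(.505,-.18,.2,1))
E
```

```text
[ 409.7 -279.    42.    19.6]
```

Call:
drive_tool(
  plan=[
    [41, -28, 4, 2, 1],
    [82, -56, 8, 4, 1],
    [123, -84, 12, 6, 1],
    [164, -112, 16, 8, 1],
    [205, -140, 20, 10, 1],
    [246, -168, 24, 12, 1],
    [287, -196, 28, 14, 1],
    [328, -224, 32, 16, 1],
    [369, -252, 37, 18, 1],
    [410, -279, 42, 20, 1],
  ],
)

```text
time_s: 1.3
tcp_pos: [0.5063, -0.1782, 0.2003]
eef_rot: [180.0, -0.0, 0.5]
force: [0.6, -1.0, 0.5]
finger_gap: 0.0856
grasp_force: 0.0
```

Call:
drive_tool(
  plan=[
    [0, 0, 0, 0, 1],
    [0, 0, 0, 0, 1],
    [0, 0, 0, 0, 1],
    [0, 0, 0, 0, 1],
  ],
)

```text
time_s: 1.7
tcp_pos: [0.5046, -0.1817, 0.2004]
eef_rot: [180.0, 0.0, 0.4]
force: [0.7, 0.1, -0.0]
finger_gap: 0.0853
grasp_force: 0.0
```

```bash
python3 - <<'E'
from h import *
s=r.state();print(s['tcp_pos'],s['eef_rot'],s['force'],s['time_s'],s['joints'])
snap('wrist','w1.png')
for X in[(.577,-.169,.06),(.537,-.169,.056),(.4707,-.198,.013)]:print(px('wrist',X))
E
```

```text
[ 0.5045766  -0.18167272  0.20037834] [1.79963008e+02 1.63022632e-02 4.04845908e-01] [ 0.66631102  0.10953583 -0.03628223] 1.7 [ 26.99528523  23.60600377 -14.19037532 102.97295725   6.99444986
  54.27544912 -79.74320727]
[305.0037327  128.78968834]
[305.432015   181.19950545]
[337.40667531 244.82360343]
```

View pics/w1.png

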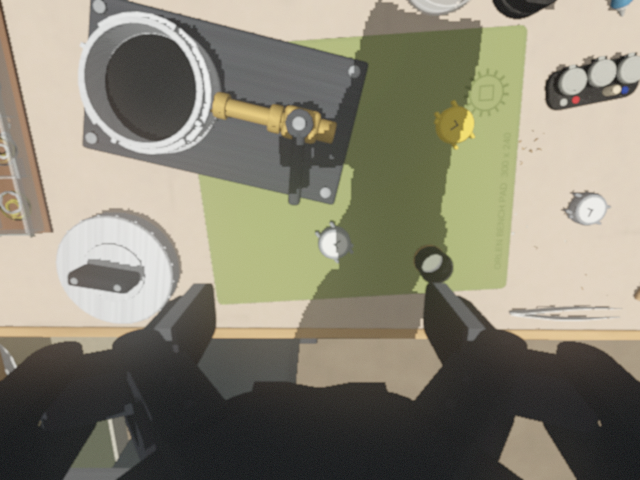

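The wrist view shows the lever from its pivot (299,124) to its tip (294,200), partly open. Case A is at (334,243), B at (588,209), the lid at (115,270), and the pot mouth at (152,85).

```bash
python3 - <<'E'
from h import *
v=at('wrist',299,124,.062);t=at('wrist',294,200,.056);print('valve',v,t,np.degrees(np.arctan2(*(t-v)[1::-1])))
print('A',at('wrist',334,243,.013),'B',at('wrist',588,209,.011),'bar',at('wrist',107,277,.046),'pot',at('wrist',152,83,.046))
print(to(.537,-.168,.085,0),to(.537,-.168,.044,0))
im=cv2.imread('pics/w1.png')
cv2.imwrite('pics/w1c.png',np.hstack([cv2.resize(im[205:285,295:375],(400,400),interpolation=cv2.INTER_CUBIC),cv2.resize(im[170:250,550:630],(400,400),interpolation=cv2.INTER_CUBIC)]))
E
```

```text
valve [ 0.58036115 -0.16460091  0.062     ] [ 0.52178239 -0.15968583  0.056     ] 175.20380806271848
A [ 0.47252337 -0.19467269  0.013     ] B [ 0.5070057  -0.43470616  0.011     ] bar [0.44973677 0.00838657 0.046     ] pot [ 0.61045728 -0.05078929  0.046     ]
[ 32.5 -13.4 115.4   0.4] [ 32.5 -13.4 156.4   0.4]
```

View pics/w1c.png

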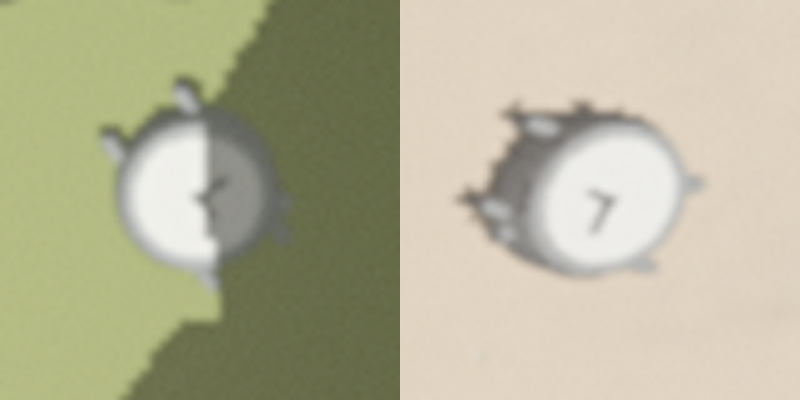

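Case A's horn axis lies at about yaw 35°, and B's at about 70°. The lever is now near 178°. I'll go down onto it.

Call:
drive_tool(
  plan=[
    [11, -5, 38, 0, 0.5],
    [22, -9, 76, 0, 0.5],
    [33, -13, 115, 0, 0.5],
    [33, -13, 115, 0, 0.5],
    [33, -13, 130, 0, 0.5],
    [33, -13, 145, 0, 0.5],
    [33, -13, 156, 0, 0.5],
    [33, -13, 156, 0, 0.5],
  ],
)

```text
time_s: 2.55
tcp_pos: [0.5375, -0.1675, 0.0443]
eef_rot: [180.0, 0.1, 0.5]
force: [0.4, 0.0, 0.1]
finger_gap: 0.0426
grasp_force: 0.0
```

Call:
drive_tool(
  plan=[
    [0, 0, 0, 0, 0.05],
    [0, 0, 0, 0, 0.05],
    [0, 0, 0, 0, 0.05],
    [0, 0, 0, 0, 0.05],
    [0, 0, 0, 0, 0.05],
    [0, 0, 0, 0, 0.05],
  ],
)

```text
time_s: 3.15
tcp_pos: [0.5384, -0.1663, 0.0453]
eef_rot: [180.0, -0.0, 0.6]
force: [-2.4, 2.4, 5.6]
finger_gap: 0.0087
grasp_force: 59.3
```

```bash
python3 - <<'E'
from h import *
s=r.state();print({k:np.round(s[k],3) for k in('tcp_pos','eef_rot','force','wrist_torque','finger_gap','grasp_force','time_s')})
snap('wrist','w2.png')
E
```

```text
{'tcp_pos': array([ 0.538, -0.166,  0.045]), 'eef_rot': array([ 1.80e+02, -4.20e-02,  5.95e-01]), 'force': array([-2.363,  2.44 ,  5.639]), 'wrist_torque': array([0.38 , 0.409, 0.098]), 'finger_gap': np.float64(0.009), 'grasp_force': np.float64(59.257), 'time_s': np.float64(3.15)}
```

View pics/w2.png

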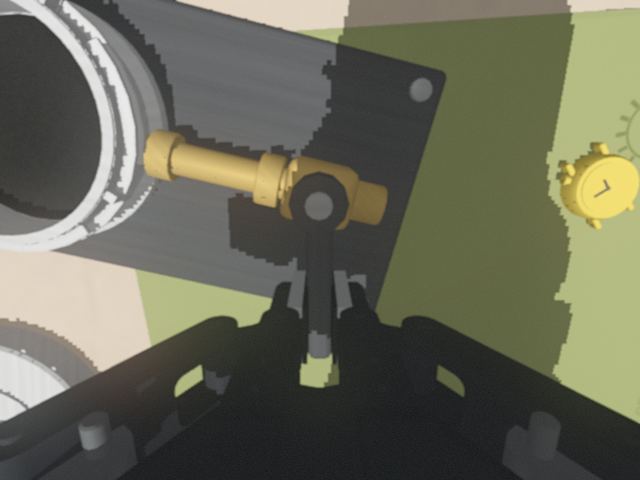

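The lever is gripped squarely, with the pivot straight ahead at (319,200). I'll swing it counter-clockwise on a 40 mm arc.

Call:
drive_tool(
  plan=[
    [0.1, 2.8, 0, -4, 0.05],
    [0.4, 5.6, 0, -8, 0.05],
    [0.9, 8.3, 0, -12, 0.05],
    [1.5, 11, 0, -16, 0.05],
    [2.4, 13.7, 0, -20, 0.05],
    [3.5, 16.3, 0, -24, 0.05],
    [4.7, 18.7, 0, -28, 0.05],
    [6.1, 21.2, 0, -32, 0.05],
    [7.6, 23.5, 0, -36, 0.05],
    [9.4, 25.7, 0, -40, 0.05],
  ],
)

```text
time_s: 4.2
tcp_pos: [0.5487, -0.1934, 0.0454]
eef_rot: [179.9, -0.0, 40.7]
force: [-0.4, -1.6, 2.5]
finger_gap: 0.0086
grasp_force: 59.0
```

Call:
drive_tool(
  plan=[
    [0.1, 2.8, 0, -4, 0.05],
    [0.4, 5.6, 0, -8, 0.05],
    [0.9, 8.3, 0, -12, 0.05],
    [1.5, 11, 0, -16, 0.05],
    [2.4, 13.7, 0, -20, 0.05],
    [3.5, 16.3, 0, -24, 0.05],
    [4.7, 18.7, 0, -28, 0.05],
    [6.1, 21.2, 0, -32, 0.05],
    [7.6, 23.5, 0, -36, 0.05],
    [7.6, 23.5, 0, -36, 0.05],
  ],
)

```text
time_s: 5.2
tcp_pos: [0.5711, -0.2071, 0.0455]
eef_rot: [179.7, 0.1, 76.6]
force: [4.5, -4.5, 1.6]
finger_gap: 0.0089
grasp_force: 58.9
```

```bash
python3 - <<'E'
from h import *
s=r.state();print({k:np.round(s[k],3) for k in('tcp_pos','eef_rot','force','wrist_torque','finger_gap','grasp_force','time_s','joints')})
E
```

```text
{'tcp_pos': array([ 0.571, -0.207,  0.046]), 'eef_rot': array([1.79722e+02, 6.00000e-02, 7.65640e+01]), 'force': array([ 4.464, -4.48 ,  1.571]), 'wrist_torque': array([-0.725, -0.804, -0.172]), 'finger_gap': np.float64(0.009), 'grasp_force': np.float64(58.891), 'time_s': np.float64(5.2), 'joints': array([ 37.65 ,  42.654, -33.358, 101.623,  31.812,  45.145, -25.14 ])}
```

Call:
drive_tool(
  plan=[
    [0, 1, 0, -2, 0.05],
    [0.1, 2.8, 0, -4, 0.05],
    [0.2, 4, 0, -5, 0.05],
    [0.2, 4, 0, -5, 0.05],
  ],
)

```text
time_s: 5.6
tcp_pos: [0.5724, -0.2074, 0.0453]
eef_rot: [-180.0, 0.1, 81.4]
force: [-2.9, -1.8, 8.8]
finger_gap: 0.0088
grasp_force: 69.0
```

```bash
python3 - <<'E'
from h import *
s=r.state();print({k:np.round(s[k],3) for k in('tcp_pos','eef_rot','force','wrist_torque','finger_gap','grasp_force','time_s')})
E
```

```text
{'tcp_pos': array([ 0.572, -0.207,  0.045]), 'eef_rot': array([-1.79975e+02,  1.00000e-01,  8.13920e+01]), 'force': array([-2.859, -1.82 ,  8.834]), 'wrist_torque': array([-0.549,  0.547, -1.186]), 'finger_gap': np.float64(0.009), 'grasp_force': np.float64(68.976), 'time_s': np.float64(5.6)}
```

The torque jumped to −1.2 N m with no further travel, so the vent is at its open stop. I'll release, rise, and hover over case A.

Call:
drive_tool(
  plan=[
    [0, 0, 0, 0, 0.5],
    [0, 0, 0, 0, 0.5],
    [0, 0, 0, 0, 0.5],
    [0, 0, 0, 0, 0.5],
    [0, 0, -50, 0, 0.7],
    [0, 0, -80, 0, 0.9],
    [0, 0, -80, 0, 0.9],
  ],
)

```text
time_s: 6.3
tcp_pos: [0.5755, -0.2058, 0.1286]
eef_rot: [179.6, 0.0, 81.6]
force: [0.9, 0.1, 0.4]
finger_gap: 0.0768
grasp_force: 0.0
```

```bash
python3 - <<'E'
from h import *
print(to(.4716,-.197,.12,35), r.state()['eef_rot'])
E
```

```text
[  -6.5 -104.1    8.6   46.6] [1.79590203e+02 3.84420360e-02 8.15811709e+01]
```

Call:
drive_tool(
  plan=[
    [-1, -17, 1, 8, 0.9],
    [-2, -35, 3, 16, 0.9],
    [-3, -52, 4, 24, 0.9],
    [-4, -70, 6, 32, 0.9],
    [-5, -87, 7, 40, 0.9],
    [-6, -104, 8, 46, 0.9],
    [-6, -104, 8, 46, 0.9],
    [-6, -104, 8, 46, 0.9],
  ],
)

```text
time_s: 7.1
tcp_pos: [0.4695, -0.1966, 0.1162]
eef_rot: [180.0, -0.0, 35.7]
force: [0.1, -0.5, 0.1]
finger_gap: 0.0769
grasp_force: 0.0
```

```bash
python3 - <<'E'
from h import *
s=r.state();print(s['tcp_pos'],s['eef_rot'])
snap('wrist','w3.png');print(px('wrist',(.4716,-.197,.013)),px('wrist',s['tcp_pos']+[0,0,-.107]))
c=optics.get_calibration('wrist');np.savez('w3.npz',**{k:c[k] for k in('mtx','R','t')})
E
```

```text
[ 0.46945103 -0.19659829  0.11620218] [ 1.79983420e+02 -4.35564323e-03  3.57082733e+01]
[322.71728566 233.94349063] [320.46457668 234.56803389]
```

View pics/w3.png

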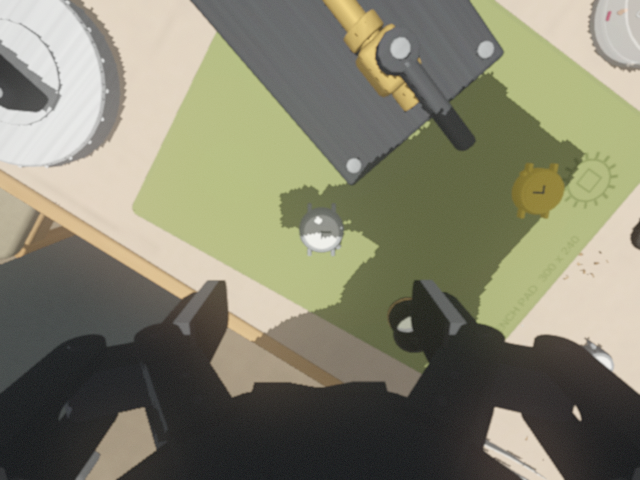

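The lever now lies in line with the pipe, so the vent is fully open. Case A is at (321,231), with its horns up and down in the image, so it's lined up with the jaws. I'll go down.

Call:
drive_tool(
  plan=[
    [2.5, 1, 25, 0, 0.6],
    [2.5, 1, 50, 0, 0.6],
    [2.5, 1, 75, 0, 0.6],
    [2.5, 1, 88, 0, 0.6],
    [2.5, 1, 95, 0, 0.6],
    [2.5, 1, 100, 0, 0.6],
    [2.5, 1, 100, 0, 0.6],
  ],
)

```text
time_s: 7.85
tcp_pos: [0.4721, -0.1959, 0.016]
eef_rot: [-180.0, -0.0, 35.6]
force: [0.2, -0.2, -0.2]
finger_gap: 0.0511
grasp_force: 0.0
```

Call:
drive_tool(
  plan=[
    [0, 0, 0, 0, 0.2],
    [0, 0, 0, 0, 0.2],
    [0, 0, 0, 0, 0.2],
    [0, 0, 0, 0, 0.2],
    [0, 0, 0, 0, 0.2],
  ],
)

```text
time_s: 8.35
tcp_pos: [0.4723, -0.1961, 0.0173]
eef_rot: [179.9, -0.0, 35.6]
force: [0.1, 0.1, 6.2]
finger_gap: 0.0283
grasp_force: 58.9
```

Call:
drive_tool(
  plan=[
    [0, 0, -10, 0, 0.2],
    [0, 0, -35, 0, 0.2],
    [0, 0, -60, 0, 0.2],
    [0, 0, -85, 0, 0.2],
    [0, 0, -110, 0, 0.2],
    [0, 0, -110, 0, 0.2],
  ],
)

```text
time_s: 8.95
tcp_pos: [0.4735, -0.1964, 0.13]
eef_rot: [179.7, -0.2, 35.5]
force: [0.5, 0.4, -0.6]
finger_gap: 0.0284
grasp_force: 59.3
```

```bash
python3 - <<'E'
from h import *
im=snap('wrist','w4.png')
print(to(.594,-.0316,.12,35.7),r.state()['finger_gap'],r.state()['grasp_force'])
E
```

```text
[194.6 -63.6   8.4  -0.2] 0.028524228704957147 59.261112213134766
```

View pics/w4.png

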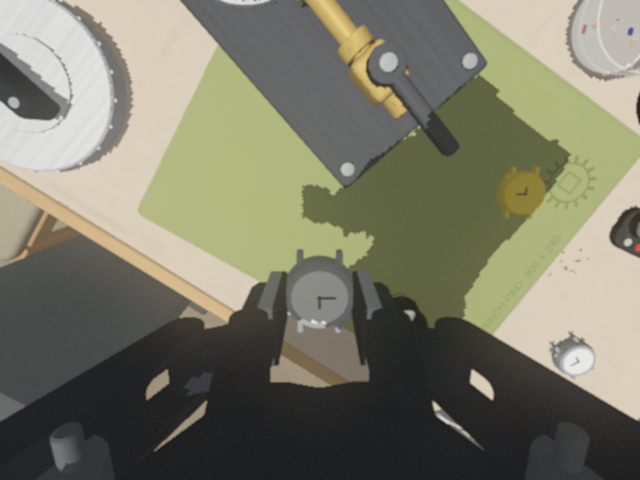

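Case A is held well. I'll carry it to the pot.

Call:
drive_tool(
  plan=[
    [38, -13, 0, 0, 0.2],
    [76, -25, 2, 0, 0.2],
    [114, -38, 4, 0, 0.2],
    [152, -50, 6, 0, 0.2],
    [191, -64, 8, 0, 0.2],
    [191, -64, 8, 0, 0.2],
    [191, -64, 30, 0, 0.2],
    [191, -64, 52, 0, 0.2],
    [191, -64, 66, 0, 0.2],
    [191, -64, 66, 0, 0.2],
  ],
)

```text
time_s: 10.0
tcp_pos: [0.5886, -0.0331, 0.0583]
eef_rot: [-179.9, 0.2, 35.6]
force: [0.2, -0.1, -0.5]
finger_gap: 0.0283
grasp_force: 59.4
```

```bash
python3 - <<'E'
from h import *
s=r.state();print(s['tcp_pos'],s['force'],s['finger_gap'],s['grasp_force'])
snap('wrist','w5.png');print(px('wrist',(.605,-.047,.046)))
E
```

```text
[ 0.58862224 -0.03312142  0.05829228] [ 0.18947772 -0.14120612 -0.49979477] 0.028336649027318004 59.41499054431915
[367.06779488 278.63857154]
```

View pics/w5.png

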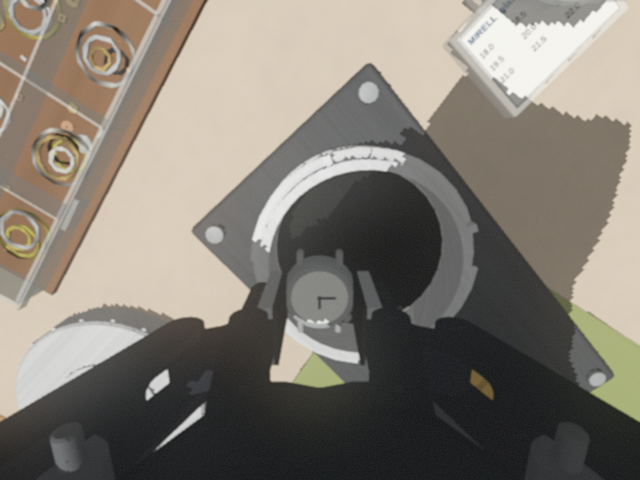

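The wrist view shows the case at (320,293) over the pot's left half. The rim's outer circle spans about 250–476 px, so its centre is near (363,258). I'll compute the offsets before releasing.

```bash
python3 - <<'E'
from h import *
s=r.state();c=optics.get_calibration('wrist')
print('cam',-c['R'].T@np.ravel(c['t'])-s['tcp_pos'])
print('case',at('wrist',320,293,.058)-s['tcp_pos'],'tcp px',px('wrist',s['tcp_pos']))
for p,z in[((363,258),.046),((360,253),.02)]:print(at('wrist',*p,z))
im=cv2.imread('pics/topavg.png')
g=cv2.cvtColor(im,cv2.COLOR_BGR2GRAY)[180:240,235:290]
print(px('top',(.605,-.047,.046)),px('top',(.611,-.04,.046)),px('top',(.611,-.04,.02)))
m=(g<55).astype('uint8');n,l,st,ce=cv2.connectedComponentsWithStats(m);i=1+st[1:,4].argmax();print(st[i],ce[i]+[235,180])
E
```

```text
cam [0.05353989 0.03930448 0.1327375 ]
case [ 0.00216102  0.00258472 -0.00151078] tcp px [322.01915421 301.69308751]
[ 0.61180441 -0.03947887  0.046     ]
[ 0.60758698 -0.04464976  0.02      ]
[261.57762722 209.20377085] [258.87165157 207.0114551 ] [260.26047267 209.5233933 ]
[ 11  16  30  27 632] [260.84968354 209.12025316]
```

Call:
drive_tool(
  plan=[
    [3, 1, -1, 0, 0.2],
    [5, 1, -2, 0, 0.2],
    [5, 1, -2, 0, 0.2],
    [5, 1, -2, 0, 0.6],
    [5, 1, -2, 0, 0.6],
    [5, 1, -2, 0, 0.6],
    [5, 1, -25, 0, 0.7],
    [5, 1, -60, 0, 0.8],
    [5, 1, -80, 0, 0.9],
    [5, 1, -80, 0, 0.9],
  ],
)

```text
time_s: 11.05
tcp_pos: [0.5963, -0.0305, 0.1434]
eef_rot: [179.8, -0.2, 35.5]
force: [-0.1, 0.0, 0.0]
finger_gap: 0.0771
grasp_force: 0.0
```

```bash
python3 - <<'E'
from h import *
s=r.state();print(s['tcp_pos'])
im=snap('wrist','w6.png');t=np.mean([optics.get_image('top').astype(float) for _ in range(3)],0).astype('uint8');cv2.imwrite('pics/top2.png',t)
c=optics.get_calibration('wrist')
cv2.imwrite('pics/c6.png',np.hstack([cv2.resize(im,(560,420)),cv2.resize(t[220:270,395:425],(240,400)) if 0 else cv2.resize(t[220:270,395:425],(240,420))]))
print(to(.506,-.437,.13,69.5),px('wrist',(.608,-.043,.02)))
E
```

```text
[ 0.59627703 -0.03052309  0.14340244]
[-307.6  279.3    9.2  -33.9] [345.13588624 223.49315723]
```

View pics/c6.png

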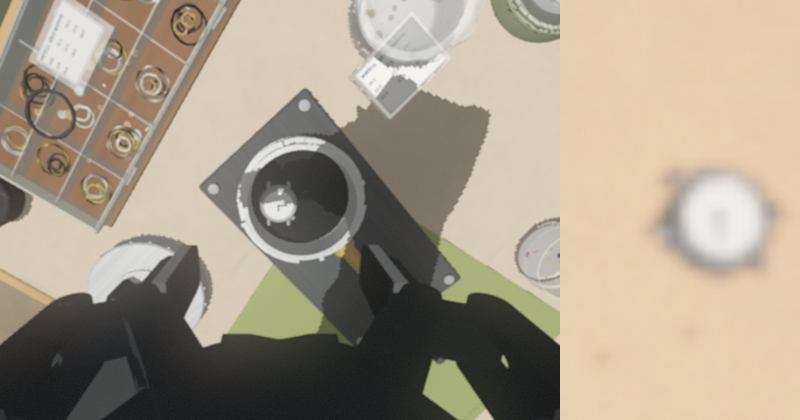

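Case A lies flat in the pot at (280,205), with the pot centre confirmed near (0.608,−0.043). Case B hasn't moved. Next I'll fetch B.

```bash
python3 - <<'E'
from h import *
print(to(.508,-.435,.12,71))
E
```

```text
[-304.8  278.8   19.2  -35.4]
```

Call:
drive_tool(
  plan=[
    [-34, 31, 2, -4, 0.9],
    [-68, 62, 4, -8, 0.9],
    [-102, 93, 6, -12, 0.9],
    [-136, 124, 8, -16, 0.9],
    [-170, 155, 10, -20, 0.9],
    [-204, 186, 12, -24, 0.9],
    [-238, 217, 14, -28, 0.9],
    [-272, 248, 17, -32, 0.9],
    [-305, 279, 20, -35.5, 0.9],
    [-305, 279, 20, -35.5, 0.9],
  ],
)

```text
time_s: 12.25
tcp_pos: [0.5034, -0.4436, 0.117]
eef_rot: [-179.8, 0.2, 70.5]
force: [-0.5, -0.2, -0.2]
finger_gap: 0.0768
grasp_force: 0.0
```

Call:
drive_tool(
  plan=[
    [0, 0, 0, 0, 0.7],
    [0, 0, 0, 0, 0.7],
    [0, 0, 0, 0, 0.7],
  ],
)

```text
time_s: 12.55
tcp_pos: [0.5095, -0.4331, 0.1202]
eef_rot: [-180.0, -0.1, 71.2]
force: [-0.1, 0.5, 0.1]
finger_gap: 0.0598
grasp_force: 0.0
```

```bash
python3 - <<'E'
from h import *
s=r.state();print(s['tcp_pos'],s['eef_rot'])
im=snap('wrist','w7.png')
cv2.imwrite('pics/c7.png',cv2.resize(im[170:290,240:400],(640,480),interpolation=cv2.INTER_CUBIC))
print(px('wrist',s['tcp_pos']*[1,1,0]+[0,0,.011]),px('wrist',(.509,-.434,.011)))
E
```

```text
[ 0.50951292 -0.4330925   0.12017487] [-1.79982635e+02 -5.44153684e-02  7.12022448e+01]
[319.86858721 233.53249599] [319.60325741 234.89392424]
```

View pics/c7.png

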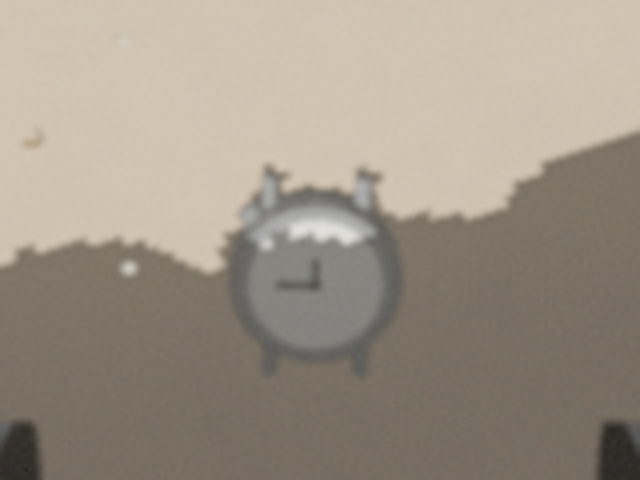

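Case B is centred at about (319,238) with its horns vertical, so it's lined up. I'll go down and grip.

Call:
drive_tool(
  plan=[
    [0, 0, 30, 0, 0.6],
    [0, 0, 60, 0, 0.6],
    [0, 0, 85, 0, 0.6],
    [0, 0, 97, 0, 0.6],
    [0, 0, 105, 0, 0.6],
    [0, 0, 105, 0, 0.6],
    [0, 0, 105, 0, 0.2],
    [0, 0, 105, 0, 0.2],
    [0, 0, 105, 0, 0.2],
    [0, 0, 105, 0, 0.2],
  ],
)

```text
time_s: 13.6
tcp_pos: [0.5096, -0.4354, 0.017]
eef_rot: [179.9, 0.0, 71.1]
force: [-0.6, 1.8, 6.8]
finger_gap: 0.028
grasp_force: 58.8
```

Call:
drive_tool(
  plan=[
    [0, 0, 0, 0, 0.2],
    [0, 0, -10, 0, 0.2],
    [0, 0, -35, 0, 0.2],
    [0, 0, -60, 0, 0.2],
    [0, 0, -85, 0, 0.2],
    [0, 0, -110, 0, 0.2],
    [0, 0, -110, 0, 0.2],
  ],
)

```text
time_s: 14.3
tcp_pos: [0.5106, -0.436, 0.13]
eef_rot: [179.6, 0.1, 71.0]
force: [-0.4, 0.1, -0.7]
finger_gap: 0.0279
grasp_force: 59.2
```

```bash
python3 - <<'E'
from h import *
u=np.array([.583,-.812]);t=np.array([.608,-.043])+.019*u
print(t,to(*t,.125,35.6))
im=snap('wrist','w8.png')
E
```

```text
[ 0.619077 -0.058428] [392.3 -20.    5.   35.4]
```

Call:
drive_tool(
  plan=[
    [43, -2, 0, 4, 0.2],
    [87, -4, 0, 8, 0.2],
    [130, -6, 1, 12, 0.2],
    [174, -9, 2, 16, 0.2],
    [217, -11, 2, 20, 0.2],
    [261, -13, 3, 24, 0.2],
    [304, -15, 4, 28, 0.2],
    [348, -17, 5, 32, 0.2],
    [389, -18, 5, 35.4, 0.2],
    [389, -18, 5, 35.4, 0.2],
  ],
)

```text
time_s: 15.35
tcp_pos: [0.6189, -0.0522, 0.1201]
eef_rot: [-179.8, -0.2, 36.1]
force: [0.1, 0.6, -0.3]
finger_gap: 0.0279
grasp_force: 59.3
```

Call:
drive_tool(
  plan=[
    [0, 0, 0, 0, 0.2],
    [0, 0, 0, 0, 0.2],
    [0, 0, 0, 0, 0.2],
    [0, 0, 0, 0, 0.2],
  ],
)

```text
time_s: 15.75
tcp_pos: [0.6176, -0.0629, 0.1201]
eef_rot: [180.0, 0.0, 35.5]
force: [-0.1, -0.2, 0.6]
finger_gap: 0.028
grasp_force: 59.3
```

```bash
python3 - <<'E'
from h import *
s=r.state();print(s['tcp_pos'],s['eef_rot'],s['finger_gap'],s['grasp_force'],to(.6166,-.0602,.061,35.6))
im=snap('wrist','w9.png')
E
```

```text
[ 0.61755669 -0.06293119  0.12009881] [1.79997094e+02 3.68873800e-02 3.55325810e+01] 0.028042671227944967 59.27467346191406 [ 0.8 -2.8 59.1 -0.1]
```

Call:
drive_tool(
  plan=[
    [1, -3, 20, 0, 0.2],
    [1, -3, 40, 0, 0.2],
    [1, -3, 59, 0, 0.2],
    [1, -3, 59, 0, 0.2],
    [1, -3, 59, 0, 0.6],
    [1, -3, 59, 0, 0.6],
    [1, -3, 59, 0, 0.6],
    [1, -3, 40, 0, 0.7],
    [1, -3, 0, 0, 0.9],
    [1, -3, -20, 0, 0.9],
  ],
)

```text
time_s: 16.8
tcp_pos: [0.6183, -0.058, 0.1439]
eef_rot: [179.9, -0.2, 35.7]
force: [-0.1, 0.3, -0.3]
finger_gap: 0.0765
grasp_force: 0.0
```

```bash
python3 - <<'E'
from h import *
print(to(.448,.0115,.16,81-180),to(.448,.0115,.16,81))
im=snap('wrist','w10.png');s=r.state();print(s['tcp_pos'],s['joints'])
# bar px in top2 image: dark blob over lid
t=cv2.imread('pics/topavg.png');g=cv2.cvtColor(t,cv2.COLOR_BGR2GRAY)
m=(g[262:286,222:258]<70).astype('uint8');n,l,st,ce=cv2.connectedComponentsWithStats(m)
i=1+st[1:,4].argmax();p=ce[i]+[222,262];print(p,st[i],at('top',*p,.04))
E
```

```text
[ -97.8 -155.7  -16.1  134.7] [ -97.8 -155.7  -16.1  -45.3]
[ 0.61958135 -0.05795809  0.1465522 ] [ 19.02994362  34.93054493 -26.3114462   94.16616784  18.17310523
  54.70283867 -68.00479203]
[238.47674419 272.77906977] [ 7  8 20  7 86] [0.4432104 0.0118038 0.04     ]
```

Call:
drive_tool(
  plan=[
    [-14, -22, 0, -7, 0.6],
    [-28, -44, 0, -14, 0.6],
    [-42, -67, 0, -21, 0.6],
    [-56, -89, 0, -28, 0.6],
    [-70, -111, 0, -35, 0.6],
    [-84, -133, 0, -42, 0.6],
    [-98, -156, 0, -45, 0.6],
    [-98, -156, 0, -45, 0.6],
    [-98, -156, 0, -45, 0.6],
    [-98, -156, 0, -45, 0.6],
  ],
)

```text
time_s: 17.85
tcp_pos: [0.4476, 0.011, 0.1407]
eef_rot: [179.9, -0.0, 80.6]
force: [0.5, -0.4, -0.3]
finger_gap: 0.0512
grasp_force: 0.0
```

```bash
python3 - <<'E'
from h import *
s=r.state();print(s['tcp_pos'],s['eef_rot'])
im=snap('wrist','w11.png');t=snap('top','top3.png')
w=cv2.imread('pics/w10.png')
cv2.imwrite('pics/c11.png',np.hstack([cv2.resize(im,(480,360)),cv2.resize(w[120:320,240:420],(320,360))]))
for z in(.046,.018):print(px('wrist',(.448,.0115,z)))
print(px('wrist',s['tcp_pos']*[1,1,0]+[0,0,.046]))
E
```

```text
[0.4476071  0.01103562 0.14071599] [ 1.79904327e+02 -1.18253044e-02  8.05749868e+01]
[320.39936294 238.99013264]
[320.27149757 228.71244382]
[319.9435524  239.72459917]
```

View pics/c11.png

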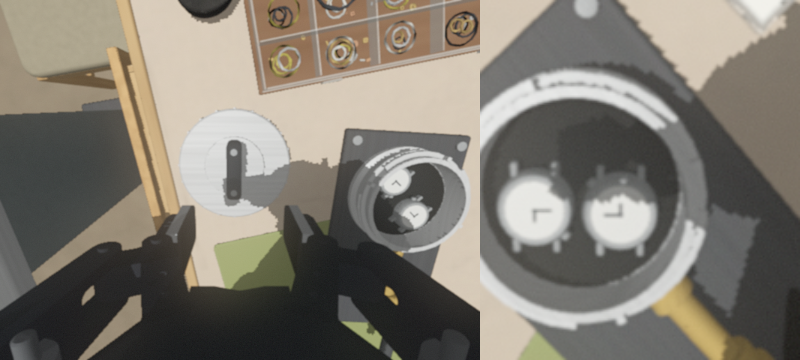

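Both cases lie flat side by side in the pot (right crop). The left crop shows the lid with its bar centred near full-frame (312,228). I'll fit the lid circle and bar numerically to get the grasp offset.

```bash
cat >> h.py <<'E'
def ortho(im,c,ctr,z,h=.08,s=4000):
    "top-down resample of plane z: pixel (i row=-x, j col=-y) about ctr, s px/m"
    n=int(2*h*s);jj,ii=np.meshgrid(np.arange(n),np.arange(n))
    X=np.stack([ctr[0]+h-ii/s,ctr[1]+h-jj/s,0*ii+z],-1)
    p=X@c['R'].T+np.ravel(c['t']);q=p@c['mtx'].T;q=(q[...,:2]/q[...,2:]).astype('f')
    return cv2.remap(im,q[...,0],q[...,1],cv2.INTER_LINEAR)
def ringfit(g,ctr,radii,h=.08,s=4000,R=.012,ang=None):
    "best centre: mean |radial gradient| on given radii, signed list [(r,sign)]"
    g=cv2.GaussianBlur(g.astype('f'),(0,0),2);th=np.radians(np.arange(0,360,2)) if ang is None else ang
    best=[]
    for dx in np.arange(-R,R+1e-9,.0005):
        for dy in np.arange(-R,R+1e-9,.0005):
            sc=0
            for rr,sg in radii:
                def smp(q):
                    X=dx+q*np.cos(th);Y=dy+q*np.sin(th)
                    return cv2.remap(g,((h-Y)*s).astype('f')[None],((h-X)*s).astype('f')[None],1)[0]
                d=sg*(smp(rr+.001)-smp(rr-.001));sc+=np.clip(d,0,25).mean()
            best.append((sc,ctr[0]+dx,ctr[1]+dy))
    best.sort();return best[-1],np.mean(best[-8:],0)
E
python3 - <<'E'
from h import *
im=cv2.imread('pics/w11.png');c=optics.get_calibration('wrist');s=r.state()
ctr=(.449,.014)
o=ortho(im,c,ctr,.018);sat=cv2.cvtColor(o,cv2.COLOR_BGR2HSV)[...,1]
print('lid',ringfit(sat,ctr,[(.056,1)]))
o=ortho(im,c,ctr,.046);g=cv2.cvtColor(o,cv2.COLOR_BGR2GRAY)
m=(g<60).astype('uint8');m[:120]=0;m[-120:]=0;m[:,:120]=0;m[:,-120:]=0
n,l,st,ce=cv2.connectedComponentsWithStats(m);i=1+st[1:,4].argmax()
p=np.argwhere(l==i)[:,::-1].astype('f');(cx,cy),wh,a=cv2.minAreaRect(p)
print('bar',ctr[0]+.08-cy/4000,ctr[1]+.08-cx/4000,np.array(wh)/4,a)
print(s['tcp_pos'],s['eef_rot'][2])
cv2.imwrite('pics/o11.png',o)
E
```

```text
lid ((np.float32(24.036757), np.float64(0.443), np.float64(0.019000000000000017)), array([2.28042252e+01, 4.42937500e-01, 1.89375000e-02]))
bar 0.487375 -0.028624999999999998 [ 8.25 14.25] 90.0
[0.44736822 0.01108997 0.140395  ] 80.57963254569425
```

Call:
drive_tool(
  plan=[
    [4, -3, 20, 0, 0.5],
    [7, -5.5, 45, 0, 0.5],
    [7, -5.5, 70, 0, 0.5],
    [7, -5.5, 90, 0, 0.5],
    [7, -5.5, 100, 0, 0.5],
    [7, -5.5, 106, 0, 0.5],
    [7, -5.5, 106, 0, 0.5],
  ],
)

```text
time_s: 18.65
tcp_pos: [0.4423, 0.0192, 0.034]
eef_rot: [-180.0, 0.0, 80.6]
force: [0.6, -0.5, -0.6]
finger_gap: 0.0435
grasp_force: 0.0
```

Call:
drive_tool(
  plan=[
    [0, 0, 0, 0, 0.05],
    [0, 0, 0, 0, 0.05],
    [0, 0, 0, 0, 0.05],
    [0, 0, 0, 0, 0.05],
    [0, 0, 0, 0, 0.05],
  ],
)

```text
time_s: 19.15
tcp_pos: [0.4428, 0.0191, 0.0352]
eef_rot: [179.9, -0.0, 80.6]
force: [-1.0, 0.3, 6.4]
finger_gap: 0.0126
grasp_force: 59.3
```

```bash
python3 - <<'E'
from h import *
s=r.state();print({k:np.round(s[k],3) for k in('tcp_pos','eef_rot','force','wrist_torque','finger_gap','grasp_force','time_s')})
im=snap('wrist','w12.png')
E
```

```text
{'tcp_pos': array([0.443, 0.019, 0.035]), 'eef_rot': array([ 1.79887e+02, -1.50000e-02,  8.06310e+01]), 'force': array([-0.964,  0.256,  6.445]), 'wrist_torque': array([ 0.04 ,  0.157, -0.018]), 'finger_gap': np.float64(0.013), 'grasp_force': np.float64(59.334), 'time_s': np.float64(19.15)}
```

```bash
python3 - <<'E'
from h import *
from scipy.spatial.transform import Rotation as Ro
s=r.state();c=optics.get_calibration('wrist')
E=lambda e:Ro.from_euler('xyz',e,degrees=True).as_matrix()
Rt=E(s['eef_rot']);Rc=c['R']@Rt;tc=c['R']@s['tcp_pos']+np.ravel(c['t'])  # tool->cam
np.savez('cam.npz',Rc=Rc,tc=tc,mtx=c['mtx'])
out=[];ctr=(.608,-.043)
for f,p,e in[('w9',(.61756,-.06293,.1201),(180,0,35.53)),('w10',(.6196,-.058,.1466),(179.9,-.2,35.7)),('w6',(.5963,-.0305,.1434),(179.8,-.2,35.5)),('w5',(.5886,-.0331,.0583),(180.1,.2,35.6))]:
    R=Rc@E(e).T;k=dict(mtx=c['mtx'],R=R,t=tc-R@np.array(p))
    o=ortho(cv2.imread(f'pics/{f}.png'),k,ctr,.046);g=cv2.cvtColor(o,cv2.COLOR_BGR2GRAY)
    th=np.radians(np.arange(-30,200,2))
    a=ringfit(g,ctr,[(.043,1),(.047,-1)],R=.01,ang=th);b=ringfit(g,ctr,[(.043,1)],R=.01,ang=th);d=ringfit(g,ctr,[(.047,-1)],R=.01,ang=th)
    print(f,np.round(a[0],4),np.round(b[0],4),np.round(d[0],4))
    x=a[0]
    cv2.circle(o,(int((.08-(x[2]-ctr[1]))*4000),int((.08-(x[1]-ctr[0]))*4000)),int(.043*4000),(0,0,255),1)
    cv2.circle(o,(int((.08-(x[2]-ctr[1]))*4000),int((.08-(x[1]-ctr[0]))*4000)),int(.047*4000),(0,255,0),1)
    out.append(cv2.resize(o,(300,300),interpolation=cv2.INTER_AREA))
cv2.imwrite('pics/pot.png',np.vstack([np.hstack(out[:2]),np.hstack(out[2:])]))
t=cv2.imread('pics/topavg.png');k=optics.get_calibration('top');o=ortho(t,k,ctr,.046);g=cv2.cvtColor(o,cv2.COLOR_BGR2GRAY)
print('top',ringfit(g,ctr,[(.043,1)],R=.01)[0])
E
```

```text
w9 [35.49    0.6085 -0.0415] [23.3239  0.609  -0.0415] [16.8166  0.613  -0.0375]
w10 [34.5529  0.6095 -0.0415] [25.      0.611  -0.0425] [16.2482  0.614  -0.037 ]
w6 [33.542   0.608  -0.0425] [23.4496  0.609  -0.044 ] [16.489  0.613 -0.036]
w5 [29.7091  0.609  -0.0435] [20.908   0.6095 -0.043 ] [17.2523  0.6135 -0.037 ]
top (np.float32(24.994276), np.float64(0.608), np.float64(-0.04399999999999999))
```

View pics/pot.png

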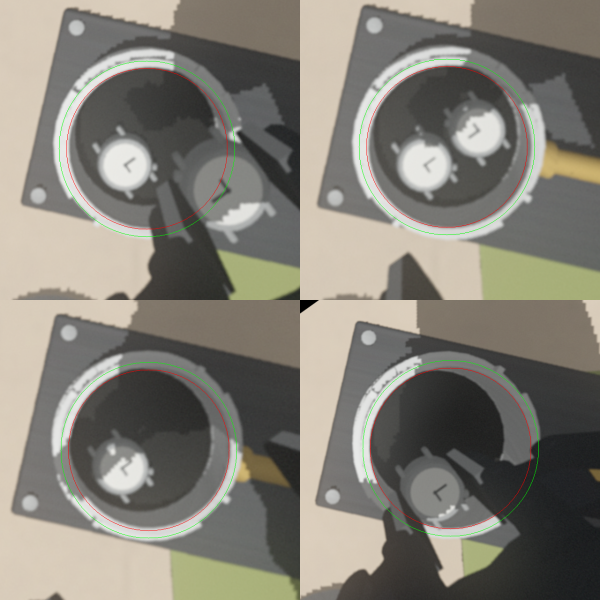

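The overlay shows the outer rib circle is centred at about (0.611,−0.042) as the wrist camera sees it. The lid is centred on the TCP in the same camera. Placing it with the same tool yaw of 35.6° cancels any camera bias. Now I'll lift the lid.

Call:
drive_tool(
  plan=[
    [0, 0, -5, 0, 0.05],
    [0, 0, -25, 0, 0.05],
    [0, 0, -50, 0, 0.05],
    [0, 0, -75, 0, 0.05],
    [0, 0, -90, 0, 0.05],
    [0, 0, -90, 0, 0.05],
    [0, 0, -90, 0, 0.05],
  ],
)

```text
time_s: 19.9
tcp_pos: [0.4419, 0.0188, 0.1242]
eef_rot: [180.0, 0.0, 80.6]
force: [-0.5, 0.0, -3.9]
finger_gap: 0.0129
grasp_force: 59.0
```

```bash
python3 - <<'E'
from h import *
s=r.state();print(s['force'],s['wrist_torque'],s['finger_gap'],s['grasp_force'],s['tcp_pos']);print(to(.611,-.042,.12,35.6))
c=optics.get_calibration('wrist');im=snap('wrist','w13.png');z=s['tcp_pos'][2]-.035+.018
for ctr in[(s['tcp_pos'][0],s['tcp_pos'][1])]:
    a=np.radians(np.arange(-15,175,2))
    for n,f in(('w13',im),):
        o=ortho(f,c,ctr,z);hs=cv2.cvtColor(o,cv2.COLOR_BGR2HSV)
        for ch in(1,2):
            q=ringfit(hs[...,ch],ctr,[(.056,1 if ch==1 else -1)],R=.01,ang=a);print(ch,q[0][0],np.array(q[0][1:])-ctr,q[1][1:]-ctr)
E
```

```text
[-0.45822865  0.03087319 -3.86560691] [ 0.01307973  0.03887056 -0.0470698 ] 0.012883393825170116 59.000471234321594 [0.44190708 0.01875464 0.12419906]
[-32.4 176.7   4.2  45. ]
1 24.676012 [0.00000000e+00 1.04083409e-17] [-4.375e-04  6.250e-05]
2 17.254538 [-0.001  -0.0025] [-0.0005    -0.0021875]
```

Call:
drive_tool(
  plan=[
    [-5, 29, 0, 7.5, 0.05],
    [-10, 59, 0, 15, 0.05],
    [-16, 88, 1, 22.5, 0.05],
    [-21, 118, 2, 30, 0.05],
    [-27, 147, 3, 37.5, 0.05],
    [-32, 177, 4, 45, 0.05],
    [-32, 177, 4, 45, 0.05],
    [-32, 177, 4, 45, 0.05],
    [-32, 177, 4, 45, 0.05],
    [-32, 177, 4, 45, 0.05],
  ],
)

```text
time_s: 20.95
tcp_pos: [0.6105, -0.0407, 0.1199]
eef_rot: [-179.9, 0.1, 35.8]
force: [-0.7, 0.0, -3.1]
finger_gap: 0.0126
grasp_force: 59.1
```

```bash
python3 - <<'E'
from h import *
s=r.state();print(s['force'],s['wrist_torque'],s['finger_gap'],s['tcp_pos'],s['eef_rot'],s['joints']);print(to(.611,-.042,.085,35.6))
E
```

```text
[-0.66240182  0.02476986 -3.12205834] [ 0.04014028 -0.04261849  0.03170093] 0.012561849093163569 [ 0.61051109 -0.04067301  0.11991621] [-1.79948774e+02  6.23423263e-02  3.57543057e+01] [ 17.14343714  36.0153912  -25.58484418  96.96591363  18.93851977
  51.42824384 -70.36924391]
[-0.4  1.4 34.9  0.2]
```

Call:
drive_tool(
  plan=[
    [0, 1, 15, 0, 0.05],
    [0, 1, 28, 0, 0.05],
    [0, 1, 34, 0, 0.05],
    [0, 1, 36, 0, 0.05],
    [0, 1, 38, 0, 0.05],
    [0, 1, 40, 0, 0.05],
    [0, 1, 41, 0, 0.05],
    [0, 1, 41, 0, 0.05],
  ],
)

```text
time_s: 21.75
tcp_pos: [0.6122, -0.042, 0.0794]
eef_rot: [180.0, -0.0, 35.7]
force: [-0.2, -0.7, -3.0]
finger_gap: 0.0127
grasp_force: 59.1
```

```bash
cat >> h.py <<'E'
def st():
    s=r.state()
    for k in('tcp_pos','eef_rot','force','wrist_torque'):print(k,np.round(s[k],4))
    print('gap',round(s['finger_gap'],4),'gf',round(s['grasp_force'],1),'t',s['time_s'],'lid depth mm',round((.046+.035-s['tcp_pos'][2])*1000,1))
E
python3 -c "from h import *;st()"
```

```text
tcp_pos [ 0.6122 -0.042   0.0794]
eef_rot [ 1.799921e+02 -8.400000e-03  3.565530e+01]
force [-0.2398 -0.6712 -2.9699]
wrist_torque [ 0.03   -0.0107 -0.0431]
gap 0.0127 gf 59.1 t 21.75 lid depth mm 1.6
```

Depth is 1.6 mm with no contact, so the skirt is around the neck. I'll continue gently.

Call:
drive_tool(
  plan=[
    [0, 0, 1, 0, 0.05],
    [0, 0, 2, 0, 0.05],
    [0, 0, 3, 0, 0.05],
    [0, 0, 4, 0, 0.05],
    [0, 0, 5, 0, 0.05],
    [0, 0, 5, 0, 0.05],
  ],
)

```text
time_s: 22.35
tcp_pos: [0.6119, -0.0421, 0.074]
eef_rot: [-180.0, 0.0, 35.7]
force: [-1.3, 0.2, -3.4]
finger_gap: 0.0128
grasp_force: 59.2
```

```bash
python3 -c "from h import *;st()"
```

```text
tcp_pos [ 0.6119 -0.0421  0.074 ]
eef_rot [-1.799823e+02  3.810000e-02  3.565470e+01]
force [-1.3038  0.1959 -3.4248]
wrist_torque [-0.0687  0.2936  0.0137]
gap 0.0128 gf 59.2 t 22.35 lid depth mm 7.0
```

Call:
drive_tool(
  plan=[
    [0, 0, 1, 0, 0.05],
    [0, 0, 2, 0, 0.05],
    [0, 0, 3, 0, 0.05],
    [0, 0, 3, 0, 0.05],
  ],
)

```text
time_s: 22.75
tcp_pos: [0.612, -0.042, 0.0725]
eef_rot: [180.0, 0.0, 35.6]
force: [-5.4, -1.4, 10.9]
finger_gap: 0.013
grasp_force: 61.1
```

```bash
python3 -c "from h import *;st()"
```

```text
tcp_pos [ 0.612  -0.042   0.0725]
eef_rot [1.799621e+02 1.230000e-02 3.564930e+01]
force [-5.4363 -1.3508 10.9251]
wrist_torque [-0.2148  1.4034  0.0064]
gap 0.013 gf 61.1 t 22.75 lid depth mm 8.5
```

Contact came at 8.5 mm depth, with the pins on top of the ribs as described. I'll loosen so the lid can level itself, then turn counter-clockwise in small steps.

Call:
drive_tool(
  plan=[
    [0, 0, 0, 0, 0.19],
    [0, 0, 0, 0, 0.19],
    [0, 0, 0, 0, 0.19],
    [0, 0, 0, 0, 0.19],
  ],
)

```text
time_s: 23.15
tcp_pos: [0.6125, -0.0419, 0.0713]
eef_rot: [180.0, -0.0, 35.7]
force: [0.5, -0.1, 0.5]
finger_gap: 0.016
grasp_force: 0.0
```

```bash
cat >> h.py <<'E'
def lidz():
    "wrist ortho ring score vs lid top height -> lid depth estimate; returns list"
    s=r.state();c=optics.get_calibration('wrist');im=optics.get_image('wrist');p=s['tcp_pos'];a0=np.radians(s['eef_rot'][2])
    th=a0+np.radians(np.arange(-70,71,2));ctr=p[:2];out=[]
    for z in np.arange(.046,.068,.001):
        o=ortho(im,c,ctr,z,s=2500);g=cv2.GaussianBlur(o.astype('f'),(0,0),1.2)
        for d in np.arange(-.008,.0081,.001):
            for e in np.arange(-.004,.0041,.001):
                cx=d*np.cos(a0)+e*np.sin(a0);cy=d*np.sin(a0)-e*np.cos(a0)
                f=lambda q:cv2.remap(g,((.08-cy-q*np.sin(th))*2500).astype('f')[None],((.08-cx-q*np.cos(th))*2500).astype('f')[None],1)[0]
                v=np.abs(f(.0573)-f(.0547)).max(-1);out.append((np.clip(v,0,40).mean(),z,d,e))
    out.sort();b=np.array(out[-10:]);return b[-1],b.mean(0)
E
python3 -c "
from h import *
st();[print(np.round(x,4)) for x in lidz()]"
```

```text
tcp_pos [ 0.6125 -0.0419  0.0713]
eef_rot [ 1.799959e+02 -2.790000e-02  3.565970e+01]
force [ 0.517 -0.128  0.46 ]
wrist_torque [ 0.0675 -0.0011 -0.0258]
gap 0.016 gf 0.0 t 23.15 lid depth mm 9.7
[ 3.99809e+01  5.50000e-02 -1.00000e-03 -2.00000e-03]
[ 3.98601e+01  5.39000e-02 -1.00000e-03 -1.70000e-03]
```

Call:
drive_tool(
  plan=[
    [0, 0, -2, -4, 0.19],
    [0, 0, -2, -8, 0.19],
    [0, 0, -2, -12, 0.19],
    [0, 0, -2, -16, 0.19],
    [0, 0, -2, -20, 0.19],
    [0, 0, -2, -24, 0.19],
    [0, 0, -2, -24, 0.19],
  ],
)

```text
time_s: 23.9
tcp_pos: [0.6122, -0.0421, 0.0739]
eef_rot: [180.0, -0.0, 59.7]
force: [-2.6, -0.4, 7.4]
finger_gap: 0.0165
grasp_force: 6.5
```

```bash
python3 -c "
from h import *
st();[print(np.round(x,4)) for x in lidz()]"
```

```text
tcp_pos [ 0.6122 -0.0421  0.0739]
eef_rot [ 1.799912e+02 -6.000000e-03  5.974490e+01]
force [-2.587  -0.3692  7.4289]
wrist_torque [-0.0698  0.6091 -0.1171]
gap 0.0165 gf 6.5 t 23.9 lid depth mm 7.1
[ 3.66398e+01  5.30000e-02 -1.00000e-03 -2.00000e-03]
[ 3.63774e+01  5.21000e-02 -1.10000e-03 -1.70000e-03]
```

Call:
drive_tool(
  plan=[
    [0, 0, 0, -4, 0.2],
    [0, 0, 0, -8, 0.2],
    [0, 0, 0, -12, 0.2],
    [0, 0, 0, -16, 0.2],
    [0, 0, 0, -16, 0.2],
  ],
)

```text
time_s: 24.45
tcp_pos: [0.6123, -0.0415, 0.0742]
eef_rot: [180.0, -0.1, 75.7]
force: [-3.4, 1.4, 9.2]
finger_gap: 0.0172
grasp_force: 14.1
```

```bash
python3 -c "
from h import *
st();[print(np.round(x,4)) for x in lidz()]"
```

```text
tcp_pos [ 0.6123 -0.0415  0.0742]
eef_rot [ 1.799798e+02 -5.230000e-02  7.571850e+01]
force [-3.3761  1.4376  9.1745]
wrist_torque [ 0.2822  0.7653 -0.4036]
gap 0.0172 gf 14.1 t 24.45 lid depth mm 6.8
[ 3.77831e+01  5.10000e-02 -1.00000e-03 -1.00000e-03]
[ 3.76326e+01  5.21000e-02 -1.00000e-03 -1.40000e-03]
```

Call:
drive_tool(
  plan=[
    [0, -2, 0, 0, 0.24],
    [0, -3, 0, 0, 0.24],
    [0, -3, 0, 0, 0.24],
    [0, -3, 0, 0, 0.24],
  ],
)

```text
time_s: 24.9
tcp_pos: [0.6097, -0.0413, 0.0734]
eef_rot: [180.0, -0.0, 75.6]
force: [2.2, -0.8, 1.6]
finger_gap: 0.0203
grasp_force: 0.9
```

```bash
python3 -c "
from h import *
st();[print(np.round(x,4)) for x in lidz()]
im=snap('wrist','w14.png')"
```

```text
tcp_pos [ 0.6097 -0.0413  0.0734]
eef_rot [ 1.799608e+02 -1.110000e-02  7.564690e+01]
force [ 2.1746 -0.7716  1.6005]
wrist_torque [-0.0154 -0.3672  0.0013]
gap 0.0203 gf 0.9 t 24.9 lid depth mm 7.6
[ 3.7827e+01  5.3000e-02 -1.0000e-03  0.0000e+00]
[ 3.7592e+01  5.0700e-02 -1.0000e-03  5.0000e-04]
```

Call:
drive_tool(
  plan=[
    [0, 0, 0, 0, 0.1],
    [0, 0, 0, 0, 0.1],
    [0, 0, 0, 0, 0.1],
    [0, 0, 0, 0, 0.1],
  ],
)

```text
time_s: 25.4
tcp_pos: [0.61, -0.0412, 0.0741]
eef_rot: [179.9, -0.0, 75.7]
force: [2.0, -0.6, 7.0]
finger_gap: 0.0125
grasp_force: 58.8
```

```bash
python3 -c "
from h import *
st();[print(np.round(x,4)) for x in lidz()]"
```

```text
tcp_pos [ 0.61   -0.0412  0.0741]
eef_rot [ 1.799093e+02 -2.010000e-02  7.565120e+01]
force [ 1.9518 -0.5641  6.9788]
wrist_torque [ 0.0478 -0.3353 -0.0694]
gap 0.0125 gf 58.8 t 25.4 lid depth mm 6.9
[ 3.79663e+01  5.20000e-02 -2.00000e-03 -1.00000e-03]
[ 3.77169e+01  5.31000e-02 -2.00000e-03 -4.00000e-04]
```

Call:
drive_tool(
  plan=[
    [0, 0, 0, 0, 0.22],
    [0, 0, 0, 0, 0.22],
    [0, 0, 2, 0, 0.22],
    [0, 0, 4, 0, 0.22],
    [0, 0, 5, 0, 0.22],
    [0, 0, 5, 0, 0.22],
  ],
)

```text
time_s: 26.05
tcp_pos: [0.6089, -0.0412, 0.069]
eef_rot: [-180.0, 0.0, 75.7]
force: [-3.5, -0.4, 10.5]
finger_gap: 0.0187
grasp_force: 5.0
```

Call:
drive_tool(
  plan=[
    [0, 0, 1, 0, 0.22],
    [0, 0, 2, 0, 0.22],
    [0, 0, 2, 0, 0.22],
  ],
)

```text
time_s: 26.35
tcp_pos: [0.609, -0.0413, 0.0685]
eef_rot: [180.0, 0.1, 75.7]
force: [-7.1, -0.4, 23.8]
finger_gap: 0.0189
grasp_force: 11.9
```

Fingertip probing puts the lid top near 0.058–0.059, meaning it has climbed and not yet dropped. I'll back off and turn further counter-clockwise.

Call:
drive_tool(
  plan=[
    [0, 0, -3, 0, 0.22],
    [0, 0, -5, 0, 0.22],
    [0, 0, -5, -4, 0.22],
    [0, 0, -5, -8, 0.22],
    [0, 0, -5, -12, 0.22],
    [0, 0, -5, -16, 0.22],
    [0, 0, -5, -16, 0.22],
  ],
)

```text
time_s: 27.05
tcp_pos: [0.6093, -0.0413, 0.0709]
eef_rot: [-180.0, -0.0, 91.7]
force: [1.1, 0.2, -0.1]
finger_gap: 0.0183
grasp_force: 0.3
```

```bash
python3 -c "
from h import *
st();[print(np.round(x,4)) for x in lidz()]"
```

```text
tcp_pos [ 0.6093 -0.0413  0.0709]
eef_rot [-1.799855e+02 -2.740000e-02  9.169720e+01]
force [ 1.1174  0.2085 -0.0548]
wrist_torque [-0.051  -0.1224  0.0036]
gap 0.0183 gf 0.3 t 27.05 lid depth mm 10.1
[ 3.74616e+01  5.40000e-02 -2.00000e-03 -1.00000e-03]
[ 3.71186e+01  5.26000e-02 -2.00000e-03 -8.00000e-04]
```

Call:
drive_tool(
  plan=[
    [0, 0, 1, 0, 0.22],
    [0, 0, 2, 0, 0.22],
    [0, 0, 3, 0, 0.22],
    [0, 0, 3, 0, 0.22],
  ],
)

```text
time_s: 27.5
tcp_pos: [0.6094, -0.0412, 0.0692]
eef_rot: [180.0, 0.0, 91.6]
force: [-1.7, -0.8, 9.7]
finger_gap: 0.0191
grasp_force: 4.9
```

Call:
drive_tool(
  plan=[
    [0, 0, -3, 0, 0.22],
    [0, 0, -3, -4, 0.22],
    [0, 0, -3, -8, 0.22],
    [0, 0, -3, -12, 0.22],
    [0, 0, -3, -16, 0.22],
    [0, 0, -3, -16, 0.22],
    [0, 0, -1, -16, 0.22],
    [0, 0, 0, -16, 0.22],
    [0, 0, 0, -16, 0.22],
  ],
)

```text
time_s: 28.4
tcp_pos: [0.6092, -0.0412, 0.068]
eef_rot: [-180.0, -0.0, 107.6]
force: [1.0, -0.5, 1.1]
finger_gap: 0.0187
grasp_force: 1.1
```

```bash
python3 -c "
from h import *
st();[print(np.round(x,4)) for x in lidz()]"
```

```text
tcp_pos [ 0.6092 -0.0412  0.068 ]
eef_rot [-1.799912e+02 -3.100000e-03  1.076032e+02]
force [ 0.987  -0.4699  1.0806]
wrist_torque [ 0.01   -0.0344 -0.0244]
gap 0.0187 gf 1.1 t 28.4 lid depth mm 13.0
[ 3.99862e+01  5.00000e-02 -2.00000e-03 -1.00000e-03]
[ 3.98726e+01  5.09000e-02 -1.50000e-03 -3.00000e-04]
```

Call:
drive_tool(
  plan=[
    [0, 0, 1, 0, 0.22],
    [0, 0, 2, 0, 0.22],
    [0, 0, 3, 0, 0.22],
    [0, 0, 3, 0, 0.22],
  ],
)

```text
time_s: 28.85
tcp_pos: [0.6093, -0.0412, 0.0652]
eef_rot: [180.0, -0.0, 107.7]
force: [-0.4, 0.2, 1.2]
finger_gap: 0.0191
grasp_force: 1.3
```

Call:
drive_tool(
  plan=[
    [0, 0, 1, 0, 0.22],
    [0, 0, 2, 0, 0.22],
    [0, 0, 2, 0, 0.22],
  ],
)

```text
time_s: 29.15
tcp_pos: [0.6093, -0.0412, 0.0638]
eef_rot: [180.0, 0.0, 107.7]
force: [-1.8, -0.2, 5.9]
finger_gap: 0.0191
grasp_force: 3.9
```

The contact height fell by 5.5 mm, so the lid has dropped into the thread start at about 11 mm depth. Now I'll turn it clockwise with a loose hold.

Call:
drive_tool(
  plan=[
    [0, 0, -2, 0, 0.18],
    [0, 0, -2, 4, 0.18],
    [0, 0, -2, 8, 0.18],
    [0, 0, -2, 12, 0.18],
    [0, 0, -2, 16, 0.18],
    [0, 0, -2, 20, 0.18],
    [0, 0, -2, 24, 0.18],
    [0, 0, -2, 28, 0.18],
    [0, 0, -2, 32, 0.18],
    [0, 0, -2, 36, 0.18],
  ],
)

```text
time_s: 30.15
tcp_pos: [0.6088, -0.0413, 0.0647]
eef_rot: [-179.9, 0.0, 71.5]
force: [-0.5, 0.1, -2.0]
finger_gap: 0.0157
grasp_force: 0.8
```

```bash
python3 -c "
from h import *
st();[print(np.round(x,4)) for x in lidz()]"
```

```text
tcp_pos [ 0.6088 -0.0413  0.0647]
eef_rot [-1.799374e+02  1.910000e-02  7.150660e+01]
force [-0.5022  0.0721 -1.9743]
wrist_torque [ 0.0478 -0.047   0.0738]
gap 0.0157 gf 0.8 t 30.15 lid depth mm 16.3
[37.553  0.049  0.     0.   ]
[ 3.72694e+01  4.81000e-02  0.00000e+00 -4.00000e-04]
```

Call:
drive_tool(
  plan=[
    [0, 0, 0, 4, 0.18],
    [0, 0, 0, 8, 0.18],
    [0, 0, 0, 12, 0.18],
    [0, 0, 0, 16, 0.18],
    [0, 0, 0, 20, 0.18],
    [0, 0, 0, 20, 0.18],
  ],
)

```text
time_s: 30.8
tcp_pos: [0.6091, -0.0412, 0.0651]
eef_rot: [-180.0, 0.0, 51.7]
force: [-0.3, 0.0, -0.5]
finger_gap: 0.0156
grasp_force: 0.0
```

```bash
python3 -c "from h import *;st()"
```

```text
tcp_pos [ 0.6091 -0.0412  0.0651]
eef_rot [-1.799819e+02  2.770000e-02  5.167760e+01]
force [-0.2878  0.0247 -0.4661]
wrist_torque [-0.0363  0.0001  0.0119]
gap 0.0156 gf 0.0 t 30.8 lid depth mm 15.9
```

Call:
drive_tool(
  plan=[
    [0, 0, 0, 4, 0.18],
    [0, 0, 0, 8, 0.18],
    [0, 0, 0, 8, 0.18],
  ],
)

```text
time_s: 31.1
tcp_pos: [0.6091, -0.0413, 0.0652]
eef_rot: [-180.0, 0.0, 43.7]
force: [-0.0, -0.6, 0.5]
finger_gap: 0.0156
grasp_force: 0.0
```

```bash
python3 -c "from h import *;st()"
```

```text
tcp_pos [ 0.6091 -0.0413  0.0652]
eef_rot [-1.799953e+02  2.430000e-02  4.374960e+01]
force [-0.0388 -0.6346  0.5442]
wrist_torque [-0.0288  0.0123 -0.0291]
gap 0.0156 gf 0.0 t 31.1 lid depth mm 15.8
```

Call:
drive_tool(
  plan=[
    [0, 0, 0, 4, 0.18],
    [0, 0, 0, 8, 0.18],
    [0, 0, 0, 12, 0.18],
    [0, 0, 0, 12, 0.18],
  ],
)

```text
time_s: 31.5
tcp_pos: [0.6094, -0.0415, 0.0653]
eef_rot: [180.0, 0.0, 31.8]
force: [-0.1, -1.0, -1.5]
finger_gap: 0.0154
grasp_force: 0.5
```

```bash
python3 -c "
from h import *
st();[print(np.round(x,4)) for x in lidz()]"
```

```text
tcp_pos [ 0.6094 -0.0415  0.0653]
eef_rot [1.799751e+02 1.900000e-03 3.179080e+01]
force [-0.1287 -1.0078 -1.4571]
wrist_torque [-0.1486 -0.1101  0.0327]
gap 0.0154 gf 0.5 t 31.5 lid depth mm 15.7
[ 3.99061e+01  4.90000e-02  0.00000e+00 -1.00000e-03]
[ 3.98304e+01  4.93000e-02 -3.00000e-04 -1.00000e-03]
```

Call:
drive_tool(
  plan=[
    [0, 0, 0, 0, 0.18],
    [0, 0, 0, 4, 0.18],
    [0, 0, 0, 8, 0.18],
    [0, 0, 0, 12, 0.18],
    [0, 0, 0, 12, 0.18],
  ],
)

```text
time_s: 32.05
tcp_pos: [0.6096, -0.0417, 0.0653]
eef_rot: [180.0, -0.0, 19.7]
force: [2.2, -2.8, -1.6]
finger_gap: 0.0155
grasp_force: 1.5
```

```bash
python3 -c "from h import *;st()"
```

```text
tcp_pos [ 0.6096 -0.0417  0.0653]
eef_rot [ 1.799553e+02 -2.140000e-02  1.970580e+01]
force [ 2.2088 -2.8151 -1.6154]
wrist_torque [-0.4963 -0.2837  0.0095]
gap 0.0155 gf 1.5 t 32.05 lid depth mm 15.7
```

Call:
drive_tool(
  plan=[
    [0, 1, 0, 0, 0.18],
    [0, 1.5, 0, 4, 0.18],
    [0, 1.5, 0, 8, 0.18],
    [0, 1.5, 0, 8, 0.18],
  ],
)

```text
time_s: 32.45
tcp_pos: [0.6104, -0.0427, 0.0655]
eef_rot: [179.9, -0.1, 11.9]
force: [3.5, -2.5, -0.1]
finger_gap: 0.0158
grasp_force: 50.1
```

```bash
python3 -c "
from h import *
st();[print(np.round(x,4)) for x in lidz()]
snap('wrist','w15.png')"
```

```text
tcp_pos [ 0.6104 -0.0427  0.0655]
eef_rot [ 1.799354e+02 -6.820000e-02  1.191820e+01]
force [ 3.4665 -2.5272 -0.1386]
wrist_torque [-0.6051 -0.6761  1.5891]
gap 0.0158 gf 50.1 t 32.45 lid depth mm 15.5
[ 3.9929e+01  4.8000e-02 -1.0000e-03 -1.0000e-03]
[ 3.94157e+01  4.95000e-02 -1.00000e-03 -9.00000e-04]
```

Torque rose to 1.6 N m, so it's stiff and home or nearly so. I'll square the grip for a firm final tightening.

Call:
drive_tool(
  plan=[
    [0, 0, 0, 0, 0.05],
    [0, 0, 0, 0, 0.05],
    [0, 0, 0, 0, 0.05],
  ],
)

```text
time_s: 32.85
tcp_pos: [0.6104, -0.0428, 0.0655]
eef_rot: [180.0, -0.1, 11.8]
force: [3.4, -3.6, 0.2]
finger_gap: 0.0147
grasp_force: 65.6
```

```bash
python3 -c "from h import *;st()"
```

```text
tcp_pos [ 0.6104 -0.0428  0.0655]
eef_rot [ 1.799691e+02 -6.900000e-02  1.182560e+01]
force [ 3.3871 -3.6261  0.2127]
wrist_torque [-0.7086 -0.8647  1.8686]
gap 0.0147 gf 65.6 t 32.85 lid depth mm 15.5
```

Call:
drive_tool(
  plan=[
    [0, 0, 0, 3, 0.05],
    [0, 0, 0, 3, 0.05],
    [0, 0, 0, 3, 0.24],
    [0, 0, 0, -3, 0.24],
    [0, 0, 0, -3, 0.24],
    [0, 0, 1, -3, 0.24],
    [0, 0, 2, -3, 0.24],
    [0, 0, 3, -3, 0.24],
    [0, 0, 3, -3, 0.24],
  ],
)

```text
time_s: 33.75
tcp_pos: [0.6096, -0.0425, 0.0621]
eef_rot: [-180.0, 0.0, 14.6]
force: [0.4, 0.8, -0.1]
finger_gap: 0.0205
grasp_force: 0.0
```

Call:
drive_tool(
  plan=[
    [0, 0, 1, 0, 0.24],
    [0, 0, 2, 0, 0.24],
    [0, 0, 2, 0, 0.24],
  ],
)

```text
time_s: 34.05
tcp_pos: [0.6098, -0.0425, 0.0612]
eef_rot: [180.0, -0.0, 14.6]
force: [-3.0, -0.2, 9.7]
finger_gap: 0.0204
grasp_force: 4.2
```

Call:
drive_tool(
  plan=[
    [0, 0, -3, -4, 0.24],
    [0, 0, -3, -4, 0.05],
    [0, 0, -3, -4, 0.05],
    [0, 0, -3, -4, 0.05],
    [0, 0, -3, -1, 0.05],
    [0, 0, -3, 2, 0.05],
    [0, 0, -3, 4, 0.05],
    [0, 0, -3, 4, 0.05],
  ],
)

```text
time_s: 34.85
tcp_pos: [0.6103, -0.0429, 0.0643]
eef_rot: [179.8, -0.1, 11.0]
force: [-1.3, -4.3, 7.5]
finger_gap: 0.0134
grasp_force: 133.4
```

```bash
python3 -c "from h import *;st()"
```

```text
tcp_pos [ 0.6103 -0.0429  0.0643]
eef_rot [ 1.798231e+02 -6.220000e-02  1.101710e+01]
force [-1.3236 -4.3376  7.5335]
wrist_torque [-0.7123  0.3182  3.6262]
gap 0.0134 gf 133.4 t 34.85 lid depth mm 16.7
```

That took 3.6 N m with no further turning, so the lid is home. I'll release it and go to the valve.

Call:
drive_tool(
  plan=[
    [0, 0, 0, -2, 0.05],
    [0, 0, 0, -4, 0.25],
    [0, 0, 0, -4, 0.4],
    [0, 0, 0, -4, 0.5],
    [0, 0, -30, -4, 0.5],
    [0, 0, -70, -4, 0.5],
    [0, 0, -70, -4, 0.5],
  ],
)

```text
time_s: 35.55
tcp_pos: [0.6127, -0.0423, 0.1381]
eef_rot: [179.9, -0.5, 14.6]
force: [0.4, 0.1, -0.4]
finger_gap: 0.0425
grasp_force: 0.0
```

```bash
python3 -c "
from h import *
st();[print(np.round(x,4)) for x in lidz()]
print(to(.571,-.207,.11,77.6),to(.571,-.207,.045,77.6));snap('scene','sc2.png')"
```

```text
tcp_pos [ 0.6127 -0.0423  0.1381]
eef_rot [179.9038  -0.4532  14.5528]
force [ 0.4044  0.1114 -0.3577]
wrist_torque [ 0.0284 -0.0765 -0.0134]
gap 0.0425 gf 0.0 t 35.55 lid depth mm -57.1
[ 3.94762e+01  5.20000e-02 -3.00000e-03 -1.00000e-03]
[ 3.92945e+01  5.05000e-02 -3.00000e-03 -1.00000e-03]
[-80.5 149.1  25.8 -63. ] [-80.5 149.1  90.8 -63. ]
```

Call:
drive_tool(
  plan=[
    [-10, 19, 2, -8, 0.5],
    [-20, 37, 4, -16, 0.5],
    [-30, 56, 8, -24, 0.5],
    [-40, 75, 12, -32, 0.5],
    [-50, 93, 16, -40, 0.5],
    [-60, 112, 20, -48, 0.5],
    [-70, 130, 24, -56, 0.5],
    [-80, 149, 26, -63, 0.5],
    [-80, 149, 26, -63, 0.5],
    [-80, 149, 26, -63, 0.5],
  ],
)

```text
time_s: 36.65
tcp_pos: [0.5693, -0.207, 0.1059]
eef_rot: [-179.9, -0.1, 77.4]
force: [-0.3, 0.5, 0.7]
finger_gap: 0.0429
grasp_force: 0.0
```

Call:
drive_tool(
  plan=[
    [0, 0, 0, 0, 0.5],
    [0, 0, 25, 0, 0.5],
    [0, 0, 45, 0, 0.5],
    [0, 0, 60, 0, 0.5],
    [0, 0, 65, 0, 0.5],
    [0, 0, 65, 0, 0.5],
    [0, 0, 65, 0, 0.05],
    [0, 0, 65, 0, 0.05],
    [0, 0, 65, 0, 0.05],
    [0, 0, 65, 0, 0.05],
  ],
)

```text
time_s: 37.65
tcp_pos: [0.5716, -0.2073, 0.0434]
eef_rot: [179.8, -0.0, 77.6]
force: [3.7, -1.3, 2.4]
finger_gap: 0.0087
grasp_force: 59.1
```

```bash
python3 -c "from h import *;st();print(r.state()['joints'])"
```

```text
tcp_pos [ 0.5716 -0.2073  0.0434]
eef_rot [ 1.798035e+02 -1.150000e-02  7.762780e+01]
force [ 3.6533 -1.2769  2.3834]
wrist_torque [-0.1594 -0.7475 -0.1396]
gap 0.0087 gf 59.1 t 37.65 lid depth mm 37.6
[ 37.9384695   43.01422768 -33.84279439 101.53226026  32.3057472
  45.28195431 -24.45532216]
```

Call:
drive_tool(
  plan=[
    [0.1, -2.8, 0, 4, 0.05],
    [0.4, -5.6, 0, 8, 0.05],
    [0.9, -8.3, 0, 12, 0.05],
    [1.5, -11, 0, 16, 0.05],
    [2.4, -13.7, 0, 20, 0.05],
    [3.5, -16.3, 0, 24, 0.05],
    [4.7, -18.7, 0, 28, 0.05],
    [6.1, -21.2, 0, 32, 0.05],
    [7.6, -23.5, 0, 36, 0.05],
    [9.4, -25.7, 0, 40, 0.05],
  ],
)

```text
time_s: 38.65
tcp_pos: [0.5472, -0.1917, 0.0432]
eef_rot: [180.0, -0.0, 37.5]
force: [-0.2, 2.1, 6.2]
finger_gap: 0.0087
grasp_force: 59.8
```

Call:
drive_tool(
  plan=[
    [0.1, -2.8, 0, 4, 0.05],
    [0.4, -5.6, 0, 8, 0.05],
    [0.9, -8.3, 0, 12, 0.05],
    [1.5, -11, 0, 16, 0.05],
    [2.4, -13.7, 0, 20, 0.05],
    [3.5, -16.3, 0, 24, 0.05],
    [4.7, -18.7, 0, 28, 0.05],
    [6.1, -21.2, 0, 32, 0.05],
    [7.6, -23.5, 0, 36, 0.05],
    [9.4, -25.7, 0, 40, 0.05],
  ],
)

```text
time_s: 39.65
tcp_pos: [0.5384, -0.164, 0.0431]
eef_rot: [-179.9, 0.0, -2.4]
force: [-2.8, 5.8, 8.7]
finger_gap: 0.0087
grasp_force: 60.2
```

Call:
drive_tool(
  plan=[
    [0.1, -2.8, 0, 4, 0.05],
    [0.4, -5.6, 0, 8, 0.05],
    [0.7, -7.5, 0, 10, 0.05],
    [0.7, -7.5, 0, 10, 0.05],
  ],
)

```text
time_s: 40.05
tcp_pos: [0.5393, -0.1565, 0.0431]
eef_rot: [-179.9, 0.1, -12.3]
force: [-3.2, 5.4, 8.8]
finger_gap: 0.0089
grasp_force: 60.2
```

```bash
python3 -c "from h import *;st()"
```

```text
tcp_pos [ 0.5393 -0.1565  0.0431]
eef_rot [-1.799026e+02  6.910000e-02 -1.228050e+01]
force [-3.1839  5.3819  8.8144]
wrist_torque [1.0872 0.4384 0.1497]
gap 0.0089 gf 60.2 t 40.05 lid depth mm 37.9
```

Now I'll push on to the closed stop.

Call:
drive_tool(
  plan=[
    [0, -1.5, 0, 2, 0.05],
    [0.1, -3, 0, 4, 0.05],
    [0.2, -4, 0, 5, 0.05],
    [0.2, -4, 0, 5, 0.05],
  ],
)

```text
time_s: 40.45
tcp_pos: [0.5396, -0.1554, 0.0431]
eef_rot: [179.9, 0.1, -17.2]
force: [-4.7, -1.5, 8.8]
finger_gap: 0.0088
grasp_force: 71.1
```

```bash
python3 -c "from h import *;st()"
```

```text
tcp_pos [ 0.5396 -0.1554  0.0431]
eef_rot [ 1.798995e+02  7.790000e-02 -1.719790e+01]
force [-4.7484 -1.5102  8.8453]
wrist_torque [-0.4506  0.7832  1.3152]
gap 0.0088 gf 71.1 t 40.45 lid depth mm 37.9
```

Torque jumped to 1.3 N m with no travel, so the vent is at its closed stop. I'll release, retreat, and check numerically.

Call:
drive_tool(
  plan=[
    [0, 0, 0, 0, 0.5],
    [0, 0, 0, 0, 0.5],
    [0, 0, 0, 0, 0.5],
    [0, 0, -40, 0, 0.6],
    [0, 0, -90, 0, 0.6],
    [0, 0, -130, 0, 0.6],
    [-40, 0, -130, 0, 0.6],
    [-80, 0, -130, 0, 0.6],
    [-80, 0, -130, 0, 0.6],
    [-80, 0, -130, 0, 0.6],
  ],
)

```text
time_s: 41.45
tcp_pos: [0.4639, -0.1308, 0.1726]
eef_rot: [-180.0, -0.0, -17.3]
force: [0.3, 0.6, -0.2]
finger_gap: 0.0512
grasp_force: 0.0
```

```bash
python3 - <<'E'
from h import *
st();s=r.state();c=optics.get_calibration('wrist');im=snap('wrist','w20.png');t=snap('top','top9.png')
# lever dark bar direction by radial profile about pivot
pv=np.array([.5795,-.1665]);o=ortho(im,c,pv,.056);g=cv2.GaussianBlur(cv2.cvtColor(o,cv2.COLOR_BGR2GRAY).astype('f'),(0,0),3)
L=[]
for a in range(140,280,3):
    q=np.arange(.025,.058,.001);X=q*np.cos(np.radians(a));Y=q*np.sin(np.radians(a))
    v=cv2.remap(g,((.08-Y)*4000).astype('f')[None],((.08-X)*4000).astype('f')[None],1).mean();L.append((v,a))
print(sorted(L)[:5])
# compare bystanders top before / after
d=cv2.absdiff(cv2.imread('pics/topavg.png'),t).max(-1)
n,l,stt,ce=cv2.connectedComponentsWithStats((d>60).astype('uint8'))
print([(x.tolist(),np.round(y).tolist()) for x,y in zip(stt[1:],ce[1:]) if x[4]>25])
E
```

```text
tcp_pos [ 0.4639 -0.1308  0.1726]
eef_rot [-1.799942e+02 -1.190000e-02 -1.733140e+01]
force [ 0.2807  0.6032 -0.2171]
wrist_torque [ 0.0403 -0.0463 -0.011 ]
gap 0.0512 gf 0.0 t 41.45 lid depth mm -91.6
[(np.float32(53.39809), 170), (np.float32(54.48729), 203), (np.float32(54.58689), 200), (np.float32(54.675434), 167), (np.float32(54.81925), 188)]
[([241, 189, 66, 42, 688], [267.0, 212.0]), ([280, 190, 31, 7, 107], [299.0, 193.0]), ([256, 199, 20, 10, 122], [265.0, 204.0]), ([123, 206, 224, 267, 19211], [241.0, 334.0]), ([311, 218, 9, 6, 32], [315.0, 221.0]), ([407, 240, 13, 13, 45], [412.0, 247.0]), ([500, 351, 140, 129, 10871], [589.0, 415.0]), ([209, 355, 26, 32, 338], [223.0, 370.0]), ([290, 392, 21, 47, 704], [301.0, 416.0]), ([92, 432, 7, 14, 67], [95.0, 439.0]), ([285, 444, 6, 13, 56], [288.0, 451.0]), ([120, 468, 4, 12, 39], [121.0, 473.0])]
```

The lever reads about 168–170°, which matches closed. Only the expected places changed in the top view, so I'm handing in.

```bash
python3 -c "
from rig import workorder
print(workorder.finish_job())"
```

```text
the job is handed in; nothing more can be done
None
```

The job is handed in at about 41 s: the vent was opened to its stop, both watch cases I found went into the pot, the lid dropped into the thread and was tightened until stiff, and the vent was closed to its stop; a before-and-after top image showed the other things on the bench unmoved.

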